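Fit the ejector plate, spacer and slicing disc on a vegetable cutter's drive spindle

TASK

Set up the vegetable cutter: thread the white ejector plate, then the steel spacer ring, then the slicing disc onto its drive spindle, hub up, each fully home before the next. Plate and disc have square bores: rest each lightly on its square drive, turn it until it drops in and never force it. Let go of everything and leave the other things on the worktop alone.

Things in the scene. Friction and masses are not known exactly. Their poses are not given: they have to be found in the camera images.
- machine: Vegetable cutter, lid off, fixed: white base 290 x 216 mm, round open metal bowl (inner radius 88 mm, rim 98 mm above the worktop) with a chute on its -x side, motor housing (118 mm high, knobs to 138 mm) 105 to 177 mm from the spindle on its +x side. Origin on the spindle axis at worktop height, z up. More than 60 N between the cutter and a part being fitted damages the drive.
- seat (a point): Foot of the upright stepped steel spindle in the middle of the bowl: on its axis, on top of a 60 mm flange, 66 mm above the worktop. The ejector plate seats here. Upwards from here: a 24 mm square drive, 10 mm high (head chamfered 1.6 mm a side over 2 mm), then a plain round part 22 mm in diameter, 36 mm high (head tapered over the last 8 mm). Its axes are those of the housing, not of the squares.
- spindle_top (a point): Top of the spindle on its axis, 61 mm above the seat: the head of a 14 mm square drive, 15 mm high, chamfered 1.6 mm a side over 2.5 mm. Both squares stand at the same angle, but where the motor happened to stop: unknown, not reported and never in line with the housing. The geared motor holds the spindle against up to 0.6 N m. This point's axes are those of the housing.
- ejector_plate: White plastic ejector plate, 160 g: disc 152 mm across, 4 mm thick, low ribs (to 8 mm) and a round hub 46 mm across, 38 mm high overall, to grip from above. A square bore 26 mm wide, flats square to the body's x and y, runs right through the hub and fits the lower square. Origin: centre of the underside, z up. Home: origin at the seat; not turned in, it rests about 10 mm higher.
- spacer: Plain steel spacer ring, 60 g, 44 mm outside diameter, round bore 23.5 mm, 10 mm thick, lying flat. Origin: centre of its underside. It slides over the round part of the spindle and rests on the ejector plate's hub, its origin then 38 mm above the seat. It holds the slicing disc at its height.
- slicing_disc: Metal slicing disc, 340 g: 150 mm across, 4 mm thick, two low blades on top, round grey hub 40 mm across and 38 mm high overall, closed on top, to grip from above. Its underside has a square bore 16 mm wide, 22 mm deep, flats square to the body's x and y, for the upper square. Origin: centre of the underside, z up. Home: origin 48 mm above the seat; not turned in, about 13 mm higher.
- portion_cup: Empty steel portion cup, 61 mm across, 37 mm high, behind the work; leave it alone. Origin at the centre of its underside.
- salt_shaker: Salt shaker, 44 mm in diameter, 90 mm high; leave it alone. Origin at the centre of its underside.
Things that resemble listed ones, but are neither listed nor needed, are in the scene too. Leave any green look-alike of the ejector_plate alone.

How it is judged:
By the outcome, as a careful person would: the job done as asked, in the order asked, and still so for the second after the job is handed in, with the robot touching nothing.
It also fails if it takes over 72 s, if anything falls off the work surface, if the arm or the gripper's body presses on something with over 40 N, if the wrist force passes 120 N, or if a joint passes its speed limit or range.

ROBOT

A 7-joint arm with a two-finger parallel gripper is mounted at the origin on a cart in front of the work surface, level with it; the furniture and walls round the work are solid. World frame = base frame: x ahead of the robot, y to its left, z up, the work surface at z = 0. Lengths are in m, angles in rad, forces in N, time in s.
With the tool pointing down it reaches from about 0.425 to 0.925 m from the base axis. Payload 6.8 kg.
Tool frame: the origin (TCP) lies midway between the tips of the shut fingers; the grasp point (between the pads) lies 19 mm behind it; z points along the fingers, x is the direction in which the jaws open and shut, and the axes are right-handed (so a half turn about z gives the same grasp; the last joint's range is limited). The gripper opens to 85 mm and grips with 20 to 120 N. Pads are 22 mm wide; open, the fingers measure 114 mm over their backs; the gripper's body (76 mm by 85 mm) begins 54 mm behind the grasp point. The pads swing forward as they close: fully open they stand 13 mm farther back than shut.
Start: joints at [-1.307, 0.477, 0.022, 1.555, -0.011, 1.109, -0.083], TCP at [0.245, 0.629, 0.231] pointing down, gripper open.
Joint ranges: [-2.96, 2.96], [-0.34, 2.1], [-1.41, 1.46], [0.24, 2.44], [-1.37, 4.51], [0.17, 1.92], [-2.96, 2.96]. Speed limits (rad/s): [2.39, 2.39, 3.14, 3.14, 3.14, 3.14, 3.14].

INTERFACE

Orientations are given as a unit quaternion [w, x, y, z].
In Python, from station import bot, imaging, nets gives the robot as it stands. The module is installed in compiled form; this text tells all that it offers.
- The arm moves only by the tool apply_moves, never from a script. Its argument "moves" is text: rows parted by semicolons, each of 7 numbers parted by spaces: the gripper command: -1 is fully open, 1 is shut, values between are in proportion, then the shift along the tool's x, y, z normalised to -1 to 1, where 1 is 120 mm, then the turn, a rotation vector about the tool's x, y, z normalised to -1 to 1, where 1 is 4 degrees. In form: hand dx dy dz rx ry rz; .... A call has 1 to 12 rows; each row shifts and turns the commanded pose from where the row before left it, along the tool's axes as they then stand; what a row does not reach is not made up. A row lasts 1/12 s, in which the tool goes at most 41.7 mm and 7.16 degrees, less where a joint would pass 70% of its speed; a pose out of reach is approached as far as the arm can. A call with a number of a shift or a turn outside -1 to 1 is refused whole. A call with a gripper value outside its range is refused whole. The fingers move at their own pace and stop on an object; "force" is the grip in N (left out, the last holds). Time passes only in rows, so rows that do not move let the fingers close. It gives the time, the measured TCP pose, the force and the opening at its end, in the units of the state.
- bot.get_obs(): the state, without advancing time (a new reading comes with each control period).
- imaging.read_camera(name): name is "side" or "top" or "wrist"; returns a dict with "image" (480x640x3 uint8, red, green, blue), "fx", "fy", "cx", "cy" (pixels), "dist_coeffs" ([k1, k2, p1, p2, k3] as OpenCV has them; the pictures are not rectified), "view" (4x4, takes a point from world to camera coordinates); the wrist camera has in their place "mount" (4x4, takes a point from camera to tool coordinates, whose origin is the TCP and whose axes are the tool frame's). Camera axes: x right, y down, z forward; pixel columns grow to the right and rows downward; lengths in m; the calibration is good to about 2 mm. A picture is of the moment at which its call begins: read the wrist's pose just before it. There is no depth.
- bot.hand_in(): hands the job in, once; it reports no verdict.
Trained networks look in a picture, given as the dict that the camera call returned (one of the last four; its "shot" number tells which), for a name from the list of things; names that differ only in an ending like _2 or _b are one class to them, and where a whole thing is asked for, a point or a joint stands for the part that bears it (a point fixed in the world has none). Each returns a list of dicts, best first, with "score" (0 to 1); they miss things now and then, are a little off and sometimes report something else, mostly with a low value. They report only what shows in the picture. A call takes as long as a camera call. They do not tell look-alikes from the thing itself.
- nets.spot_in(picture, name): "rect" ([left, top, right, bottom] in pixels, round what is visible of it).
- nets.outline_of(picture, name): "region" (480x640 bool, what is visible of it) and "rect" ([left, top, right, bottom] in pixels, round what is visible of it).
- nets.spot_point(picture, name): "location" ([column, row] in pixels: a listed point, or the origin of a listed thing).
The state is a dict: "t": time; "q": joint angles; "joint_vel": joint speeds; "joint_torque": joint torques, N m; "eef_pos": TCP position; "tool_rot": TCP orientation; "contact_force": force on the tool from outside, world axes, zero at the start; "torque": the same for the moment, N m; "gripper_width": opening from 0.0 (shut) to 1.0 (fully open).
Only numpy, scipy, OpenCV 4.12 (cv2) and the standard library are available. Lean on these libraries where they do the work, as an engineer would, in place of code of your own. Each camera call takes 0.05 s, during which the arm holds its last target.

## Working session

There is one attempt and no reset: what is moved stays moved. The work goes in short steps, Python scripts to look and compute and a tool call to move; the robot and the scene stay as the last step left them, time stands still between calls to the robot, and variables do not carry over. Pictures are saved under pics/ and viewed, and the job is handed in when it is done.

Besides the shell and the picture viewer there is one more tool, called after "Call:" as a command line: name --argument value ..., lists and objects as JSON in quotes. apply_moves: Moves the arm, as the interface text tells. Scaled input: -1 to 1 covers 120 mm each way for a shift and 4 degrees each way for a turn. Its arguments: {"type":"object","properties":{"moves":{"type":"string"},"force":{"type":"number"}},"required":["moves"]}

```bash
mkdir -p pics; ls
cat > h.py <<'E'
import numpy as np, cv2
from station import bot, imaging, nets
from scipy.spatial.transform import Rotation as R
def toolT(o):
    q=o["tool_rot"]; T=np.eye(4); T[:3,:3]=R.from_quat([q[1],q[2],q[3],q[0]]).as_matrix(); T[:3,3]=o["eef_pos"]; return T
def cam(name):
    o=bot.get_obs(); p=imaging.read_camera(name)
    if name=="wrist": p["c2w"]=toolT(o)@np.array(p["mount"])
    else: p["c2w"]=np.linalg.inv(np.array(p["view"]))
    return p
def K(p): return np.array([[p["fx"],0,p["cx"]],[0,p["fy"],p["cy"]],[0,0,1.]])
def ray(p,uv):
    u=cv2.undistortPoints(np.array(uv,float).reshape(-1,1,2),K(p),np.array(p["dist_coeffs"],float)).reshape(-1,2)
    d=np.c_[u,np.ones(len(u))]@p["c2w"][:3,:3].T
    return p["c2w"][:3,3],d
def onz(p,uv,z):
    c,d=ray(p,uv); s=(z-c[2])/d[:,2]; return c+d*s[:,None]
def proj(p,X):
    w=np.linalg.inv(p["c2w"]); r=cv2.Rodrigues(w[:3,:3])[0]
    return cv2.projectPoints(np.array(X,float).reshape(-1,1,3),r,w[:3,3],K(p),np.array(p["dist_coeffs"],float))[0].reshape(-1,2)
def save(p,n,img=None): cv2.imwrite("pics/"+n+".png",cv2.cvtColor(p["image"] if img is None else img,cv2.COLOR_RGB2BGR))
def crop(p,n,c,h,s):
    x,y=int(c[0]),int(c[1]); I=p["image"][max(0,y-h):y+h,max(0,x-h):x+h]; save(p,n,cv2.resize(I,None,fx=s,fy=s,interpolation=cv2.INTER_CUBIC))
def tri(ps,uvs):
    A=np.zeros((3,3));b=np.zeros(3)
    for p,uv in zip(ps,uvs):
        c,d=ray(p,[uv]); d=d[0]/np.linalg.norm(d[0]); M=np.eye(3)-np.outer(d,d); A+=M;b+=M@c
    return np.linalg.solve(A,b)
E
python3 - <<'E'
from h import *
print(bot.get_obs())
for n in ["top","side"]:
    p=cam(n); save(p,n+"0"); print(n,p["c2w"].round(3).tolist(),p["fx"],p["dist_coeffs"])
    for k in ["machine","ejector_plate","spacer","slicing_disc","portion_cup","salt_shaker","seat","spindle_top"]:
        try: print(k,"spot",[(np.round(a["rect"]).tolist(),round(a["score"],2)) for a in nets.spot_in(p,k)])
        except Exception as e: print(k,e)
        try: print("   pt",[(np.round(a["location"],1).tolist(),round(a["score"],2)) for a in nets.spot_point(p,k)])
        except Exception as e: print(k,e)
print(bot.get_obs()["t"])
E
```

```text
pics
{'t': 0.0, 'q': array([-1.30708701,  0.47780279,  0.02234056,  1.55647942, -0.01147525,
        1.10928822, -0.08311947]), 'joint_vel': array([-0.00035811, -0.00042936,  0.00161301, -0.0008398 , -0.00086101,
       -0.00045263,  0.00213307]), 'joint_torque': array([-1.25694944e-03, -5.96450222e+01,  1.60766758e+00, -2.81201828e+01,
        1.25127530e-02,  9.35631950e-03,  5.37850852e-06]), 'eef_pos': array([0.24503163, 0.62830724, 0.23031213]), 'tool_rot': array([ 5.86058727e-04,  8.25617718e-01,  5.64229146e-01, -7.15350000e-04]), 'contact_force': array([-0.25686224,  0.37709341,  0.02645502]), 'torque': array([-0.00221794,  0.02641618, -0.01072533]), 'gripper_width': 1.0002991468509637}
top [[-0.024, -0.99, 0.141, 0.434], [-1.0, 0.022, -0.01, 0.121], [0.007, -0.141, -0.99, 0.979], [0.0, 0.0, 0.0, 1.0]] 523.2989935202645 [0.00927057 0.         0.         0.         0.        ]
machine spot [([413.0, 114.0, 562.0, 317.0], 0.86)]
   pt [([486.7, 233.0], 0.61)]
ejector_plate spot [([382.0, 319.0, 464.0, 404.0], 0.63)]
   pt [([303.7, 285.0], 0.98), ([424.4, 356.8], 0.58), ([495.1
[... 925 characters left out ...]
3], 0.79)]
ejector_plate spot [([378.0, 207.0, 440.0, 251.0], 0.95), ([317.0, 266.0, 396.0, 324.0], 0.69)]
   pt [([409.2, 227.2], 0.96), ([354.0, 293.8], 0.67)]
spacer spot [([266.0, 285.0, 288.0, 308.0], 0.84)]
   pt [([277.7, 297.9], 0.79)]
slicing_disc spot [([307.0, 337.0, 399.0, 415.0], 0.72)]
   pt [([352.2, 373.5], 0.83), ([203.3, 273.3], 0.59)]
portion_cup spot [([203.0, 332.0, 240.0, 374.0], 0.82)]
   pt [([219.8, 357.0], 0.68)]
salt_shaker spot [([187.0, 241.0, 211.0, 279.0], 0.76)]
   pt [([201.9, 275.8], 0.96)]
seat spot [([232.0, 146.0, 369.0, 229.0], 0.85)]
   pt [([305.8, 177.6], 0.69)]
spindle_top spot [([232.0, 146.0, 368.0, 233.0], 0.81)]
   pt [([306.0, 156.8], 0.63)]
1.7
```

View pics/top0.png

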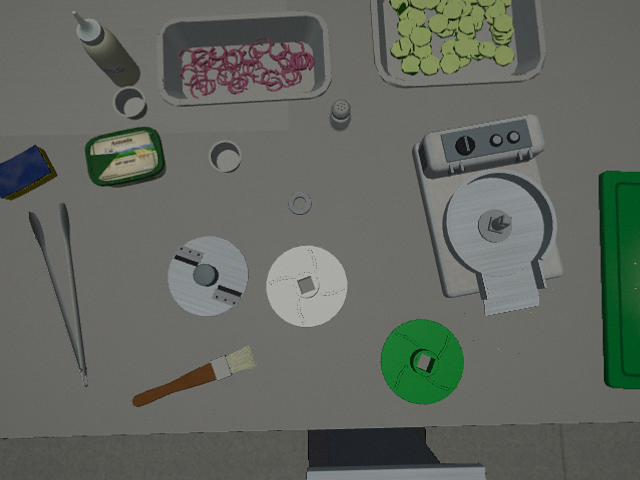

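View pics/side0.png

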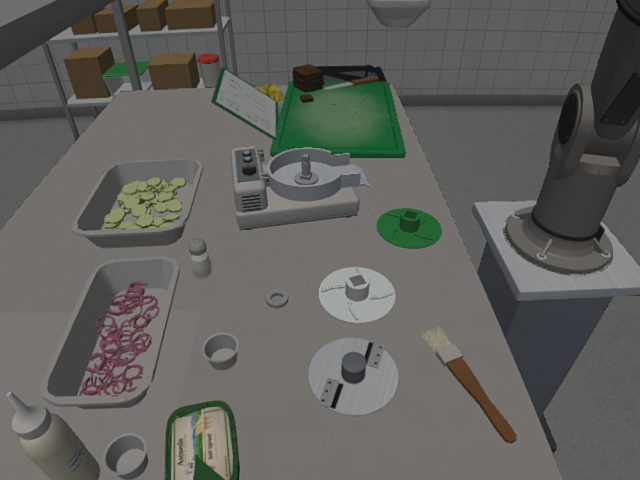

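Run:
```python
from h import *
import pickle
t=cam("top"); s=cam("side")
pickle.dump((t,s),open("ts.pkl","wb"))
def P(l,x): print(l,np.round(x,4).tolist())
P("plate disc centre",onz(t,[[307,286]],.004)); P("side",onz(s,[[357,294]],.004))
P("spacer",onz(t,[[300.5,204]],.01)); P("side",onz(s,[[277,297]],.01))
P("disc",onz(t,[[207.5,276]],.004));P("side",onz(s,[[353,375]],.004))
P("spindle tri",tri([t,s],[[506.6,222.2],[306,156.8]]))
P("seat tri",tri([t,s],[[494,227.9],[305.8,177.6]]))
P("rim?",onz(t,[[499,224]],.098))
P("salt",onz(t,[[339.3,117.8]],0));P("cup",onz(t,[[228.3,161.2]],0))
crop(t,"c_m",(490,210),110,3.6); crop(t,"c_p",(307,286),60,6); crop(t,"c_d",(207,276),60,6); 
m=np.array(imaging.read_camera("wrist")["mount"]); print(m.round(3).tolist())
```

```text
plate disc centre [[0.4772, 0.1508, 0.004]]
side [[0.4773, 0.157, 0.004]]
spacer [[0.6312, 0.1601, 0.01]]
side [[0.633, 0.1649, 0.01]]
disc [[0.5001, 0.3352, 0.004]]
side [[0.5009, 0.34, 0.004]]
spindle tri [0.5711, -0.1872, 0.1199]
seat tri [0.5718, -0.1847, 0.0632]
rim? [[0.571, -0.1818, 0.098]]
salt [[0.8029, 0.082, -0.0]]
cup [[0.7202, 0.298, 0.0]]
[[1.0, -0.001, 0.0, 0.0], [0.001, 0.946, 0.323, -0.084], [-0.001, -0.323, 0.946, -0.144], [0.0, 0.0, 0.0, 1.0]]
```

View pics/c_m.png

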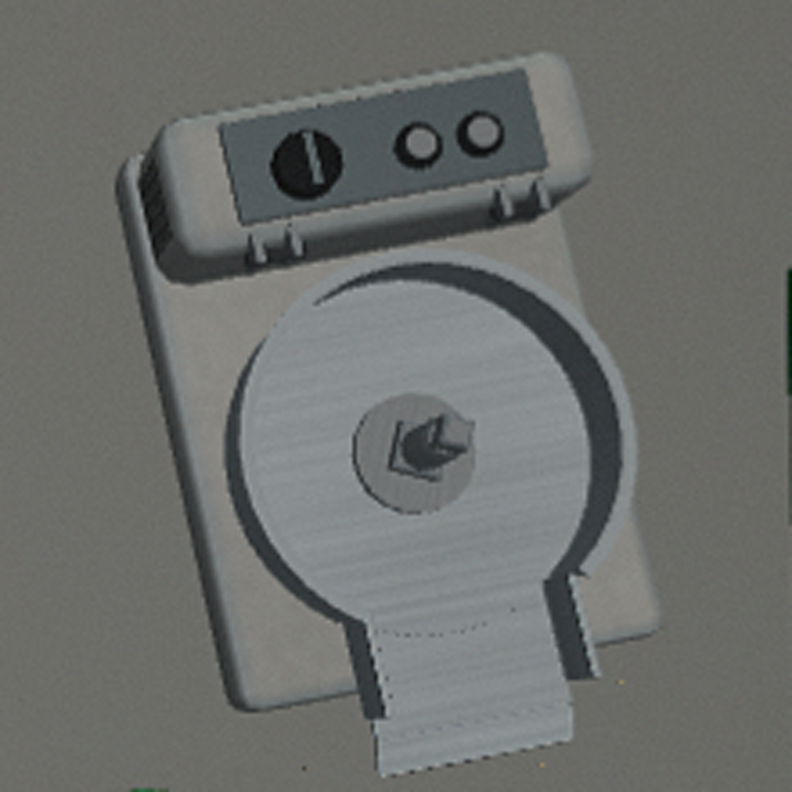

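View pics/c_p.png

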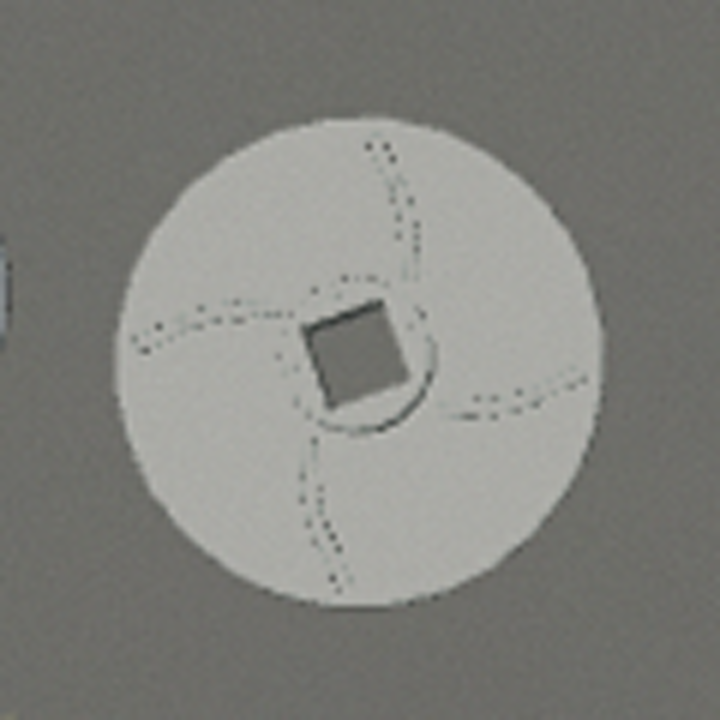

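View pics/c_d.png

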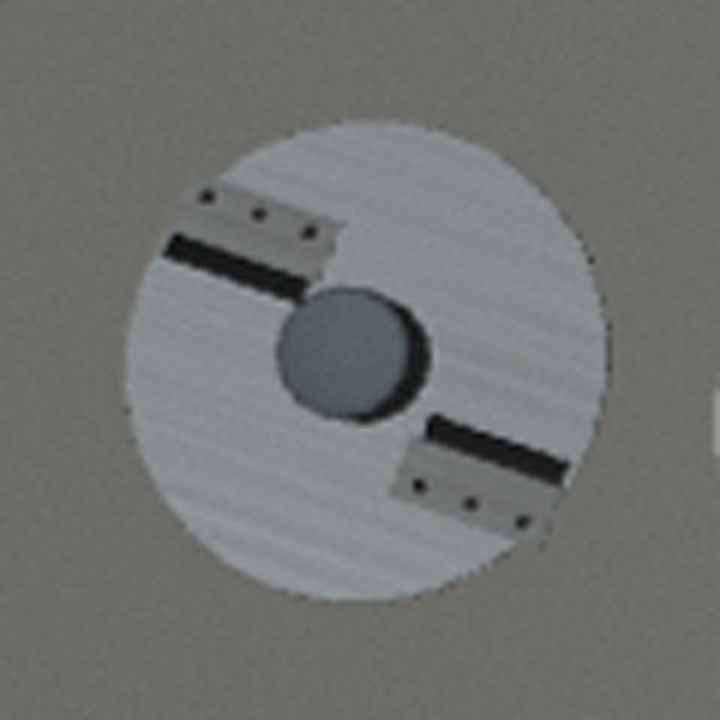

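```bash
cat >> h.py <<'E'
def st():
    o=bot.get_obs(); T=toolT(o)
    print("t",round(o["t"],2),"pos",o["eef_pos"].round(4).tolist(),"yaw_x",round(np.degrees(np.arctan2(T[1,0],T[0,0])),2),"q7",o["q"][6].round(3),"F",o["contact_force"].round(1).tolist(),"M",o["torque"].round(2).tolist(),"w",round(o["gripper_width"],3),"tilt",T[:2,2].round(4).tolist())
    return o,T
def plan(target):
    o,T=st(); d=T[:3,:3].T@(np.array(target)-T[:3,3])/.12; n=int(np.ceil(np.linalg.norm(d)/.33)); print("total",d.round(4).tolist(),"rows",n,"each",(d/max(n,1)).round(4).tolist())
E
python3 -c "
from h import *
plan([.477,.152,.165])"
```

```text
t 1.85 pos [0.2452, 0.6289, 0.2313] yaw_x 68.69 q7 -0.083 F [0.4, 0.0, 0.2] M [-0.04, 0.02, -0.04] w 0.999 tilt [-0.0, 0.0001]
total [-3.0009, 3.2437, 0.5523] rows 14 each [-0.2143, 0.2317, 0.0394]
```

Call:
apply_moves --moves "-1 -0.214 0.232 0.04 0 0 0;-1 -0.214 0.232 0.04 0 0 0;-1 -0.214 0.232 0.04 0 0 0;-1 -0.214 0.232 0.04 0 0 0;-1 -0.214 0.232 0.04 0 0 0;-1 -0.214 0.232 0.04 0 0 0;-1 -0.214 0.232 0.04 0 0 0;-1 -0.214 0.232 0.04 0 0 0;-1 -0.214 0.232 0.04 0 0 0;-1 -0.214 0.232 0.04 0 0 0;-1 -0.214 0.232 0.04 0 0 0;-1 -0.214 0.232 0.04 0 0 0"

```text
t: 2.85
eef_pos: [0.4451, 0.2188, 0.1739]
tool_rot: [-0.0, 0.826, 0.564, 0.0]
contact_force: [0.5, 1.0, -0.6]
gripper_width: 1.003
```

Call:
apply_moves --moves "-1 -0.214 0.232 0.04 0 0 0;-1 -0.214 0.232 0.04 0 0 0;-1 0 0 0 0 0 0;-1 0 0 0 0 0 0"

```text
t: 3.18
eef_pos: [0.4786, 0.1498, 0.1641]
tool_rot: [0.0, 0.827, 0.562, -0.0]
contact_force: [-0.7, 0.9, 0.1]
gripper_width: 0.998
```

Run:
```python
from h import *
plan([.477,.152,.165]); p=cam("wrist"); save(p,"w1"); 
import pickle; pickle.dump(p,open("w1.pkl","wb")); print(proj(p,[[.477,.152,.004],[.477,.152,.038]]))
```

```text
t 3.18 pos [0.4786, 0.1498, 0.1641] yaw_x 68.38 q7 0.841 F [-0.7, 0.9, 0.1] M [0.04, -0.06, 0.0] w 0.998 tilt [0.0002, -0.0006]
total [0.0121, -0.019, -0.0078] rows 1 each [0.0121, -0.019, -0.0078]
[[322.83576199 216.86613179]
 [323.00041338 227.53339804]]
```

View pics/w1.png

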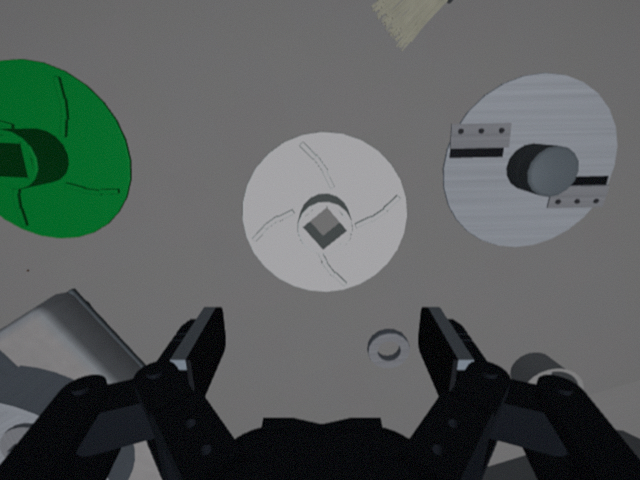

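```bash
cat >> h.py <<'E'
def fitellipse_center(p,mask,z):
    c=max(cv2.findContours(mask.astype(np.uint8),cv2.RETR_EXTERNAL,cv2.CHAIN_APPROX_NONE)[0],key=cv2.contourArea).reshape(-1,2)
    X=onz(p,c,z)[:,:2]
    from scipy.optimize import least_squares
    f=least_squares(lambda v:np.hypot(X[:,0]-v[0],X[:,1]-v[1])-v[2],[*X.mean(0),.05],loss="soft_l1",f_scale=.001).x
    return f
E
python3 - <<'E'
from h import *
import pickle
p=pickle.load(open("w1.pkl","rb"));t,s=pickle.load(open("ts.pkl","rb"))
def seg(p,uv):
    g=cv2.GaussianBlur(p["image"],(3,3),0); m=np.zeros((482,642),np.uint8)
    cv2.floodFill(g.copy(),m,tuple(uv),0,(5,)*3,(5,)*3,4|(255<<8)|cv2.FLOODFILL_MASK_ONLY); return m[1:-1,1:-1]
for n,pp,uv in (("w",p,(270,240)),("t",t,(280,290)),("s",s,(335,305))):
    m=((np.abs(pp["image"].astype(int)-pp["image"][uv[1],uv[0]]).max(2)<28)).astype(np.uint8)
    l=cv2.connectedComponents(m,connectivity=4)[1]; m=l==l[uv[1],uv[0]]
    print(n,fitellipse_center(pp,m,.004).round(4), m.sum())
crop(p,"c_w1",(324,225),45,8)
E
```

```text
w [0.4781 0.153  0.075 ] 18969
t [0.4784 0.152  0.0742] 4866
s [0.4782 0.1534 0.0742] 2839
```

View pics/c_w1.png

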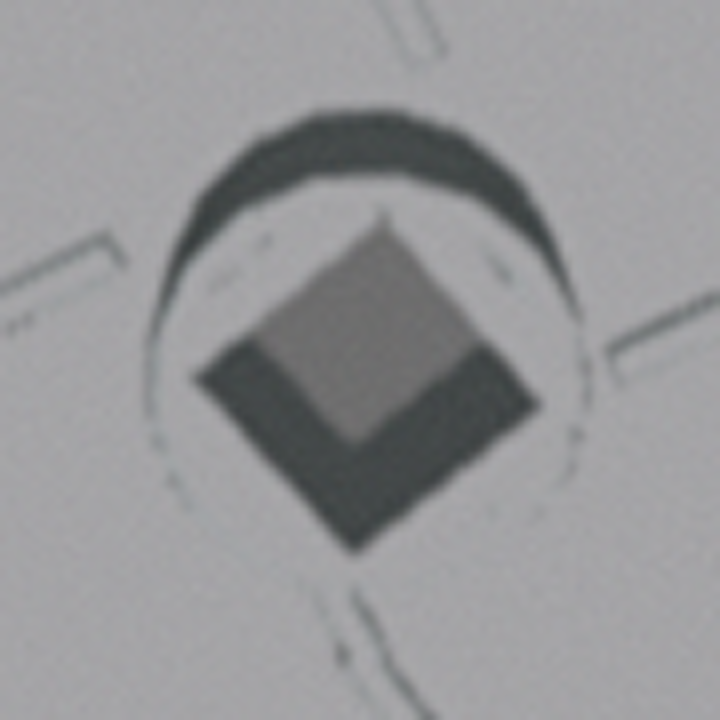

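Run:
```python
from h import *
import pickle
p=pickle.load(open("w1.pkl","rb"))
c=np.array([(382,222),(540,405),(355,553),(193,378)])
uv=np.c_[279+(c[:,0]+.5)/8-.5,180+(c[:,1]+.5)/8-.5]
X=onz(p,uv,.038)[:,:2]; print(X.mean(0).round(4)); e=np.roll(X,-1,0)-X; print(np.hypot(*e.T).round(4),np.degrees(np.arctan2(e[:,1],e[:,0]))%90)
plan([.571,-.187,.235])
```

```text
[0.4782 0.1529]
[0.0254 0.0252 0.0255 0.0255] [18.62973573 18.81463682 19.33118555 18.61385944]
t 3.23 pos [0.478, 0.1519, 0.1642] yaw_x 68.58 q7 0.841 F [0.5, -0.0, 0.7] M [0.07, 0.06, -0.08] w 1.002 tilt [0.0, 0.0002]
total [-2.3457, 1.753, -0.5909] rows 10 each [-0.2346, 0.1753, -0.0591]
```

Call:
apply_moves --moves "-1 -0.234 0.175 -0.06 0 0 0;-1 -0.234 0.175 -0.06 0 0 0;-1 -0.234 0.175 -0.06 0 0 0;-1 -0.234 0.175 -0.06 0 0 0;-1 -0.234 0.175 -0.06 0 0 0;-1 -0.234 0.175 -0.06 0 0 0;-1 -0.234 0.175 -0.06 0 0 0;-1 -0.234 0.175 -0.06 0 0 0;-1 -0.234 0.175 -0.06 0 0 0;-1 -0.234 0.175 -0.06 0 0 0;-1 0 0 0 0 0 0;-1 0 0 0 0 0 0"

```text
t: 4.23
eef_pos: [0.5721, -0.1863, 0.2366]
tool_rot: [0.001, 0.826, 0.564, 0.0]
contact_force: [-0.7, 0.0, -0.2]
gripper_width: 0.999
```

Run:
```python
from h import *
st(); p=cam("wrist"); save(p,"w2"); 
import pickle; pickle.dump(p,open("w2.pkl","wb")); c=proj(p,[[.571,-.187,.127]])[0]; print(c); crop(p,"c_w2",c,50,8); print((int(c[0])-50,int(c[1])-50))
```

```text
t 4.23 pos [0.5721, -0.1863, 0.2366] yaw_x 68.61 q7 1.547 F [-0.7, 0.0, -0.2] M [0.04, 0.01, 0.02] w 0.999 tilt [0.0012, -0.0005]
[319.76984581 235.34934416]
(269, 185)
```

View pics/w2.png

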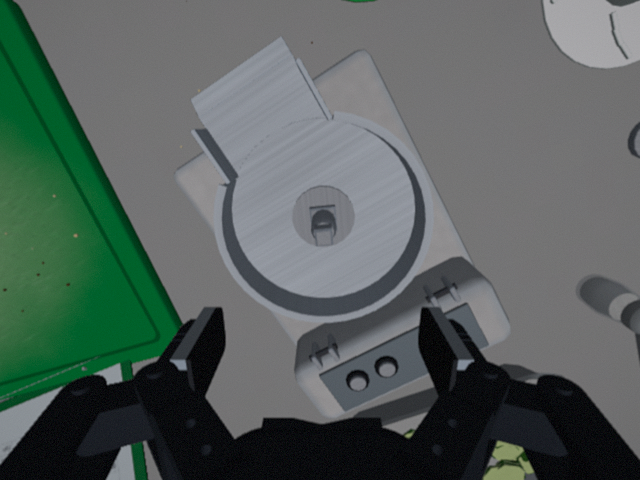

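View pics/c_w2.png

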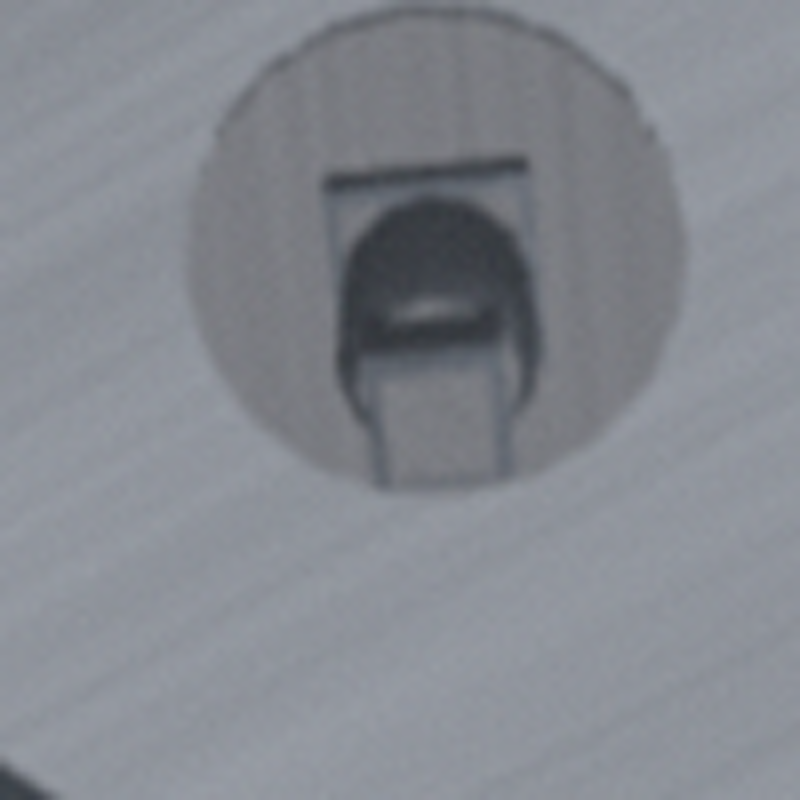

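```bash
cat > ov.py <<'E'
from h import *
def sq(cx,cy,a,w,z):
    a=np.radians(a);r=np.array([[np.cos(a),-np.sin(a)],[np.sin(a),np.cos(a)]])
    q=np.array([[1,1],[-1,1],[-1,-1],[1,-1],[1,1]])*w/2
    return np.c_[q@r.T+[cx,cy],np.full(5,z)]
def circ(cx,cy,r,z):
    t=np.linspace(0,2*np.pi,60); return np.c_[cx+r*np.cos(t),cy+r*np.sin(t),np.full(60,z)]
def overlay(p,n,items,o,h,s):
    I=cv2.resize(p["image"][o[1]:o[1]+h,o[0]:o[0]+h],None,fx=s,fy=s,interpolation=cv2.INTER_CUBIC)
    for X,col in items:
        u=((proj(p,X)-np.array(o)+.5)*s-.5)
        cv2.polylines(I,[np.round(u).astype(int)],False,col,1)
    save(p,n,I)
E
python3 - <<'E'
from ov import *
import pickle
p=pickle.load(open("w2.pkl","rb"))
O=np.array((269,185))
f=lambda c: O+(np.array(c)+.5)/8-.5
fl=f([(436,6),(190,250),(686,250),(215,135),(655,135),(300,462),(225,370),(650,370)])
X=onz(p,fl,.066)[:,:2]
from scipy.optimize import least_squares
v=least_squares(lambda v:np.hypot(X[:,0]-v[0],X[:,1]-v[1])-.03,[.57,-.187]); print(v.x,v.fun.round(4))
e=onz(p,f([(325,182),(527,165)]),.076); d=e[1]-e[0]; print(np.hypot(*d[:2]),np.degrees(np.arctan2(d[1],d[0]))%90, )
tl=f([(384,380),(492,368),(500,480),(390,485)]); X=onz(p,tl,.127)[:,:2]; print(X.mean(0)); E=np.roll(X,-1,0)-X; print(np.hypot(*E.T),np.degrees(np.arctan2(E[:,1],E[:,0]))%90)
a=np.degrees(np.arctan2(d[1],d[0]))%90
cx,cy=v.x
R_,G=(255,0,0),(0,255,0)
overlay(p,"o_w2",[(circ(cx,cy,.03,.066),G),(sq(cx,cy,a,.024,.074),R_),(sq(cx,cy,a,.014,.1245),R_),(sq(cx,cy,a,.0108,.127),G),(sq(cx,cy,a,.024,.066),R_)],O,100,8)
# rim
E
```

```text
[ 0.57336403 -0.18477991] [ 0.0001 -0.0007 -0.0003 -0.     -0.0004  0.0007 -0.0009 -0.0006]
0.023138469395555146 73.45509865461531
[ 0.57428437 -0.18494138]
[0.01058377 0.0116068  0.01086813 0.01088605] [75.17777893 72.91499399 71.29795606 71.39749019]
```

View pics/o_w2.png

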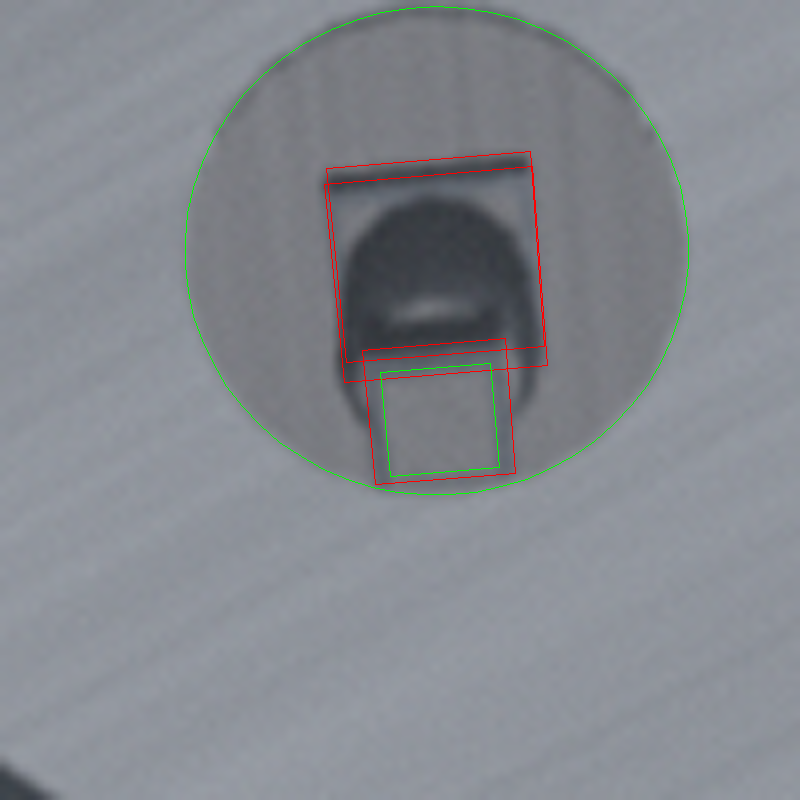

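Run:
```python
from ov import *
import pickle
t,s=pickle.load(open("ts.pkl","rb"))
cx,cy,a=.5737,-.1848,73
R_,G=(255,0,0),(0,255,0)
it=[(circ(cx,cy,.03,.066),G),(sq(cx,cy,a,.024,.074),R_),(sq(cx,cy,a,.014,.1245),R_),(circ(cx,cy,.088,.098),G)]
overlay(t,"o_t",it,(440,170),110,6)
overlay(s,"o_s",it,(255,130),100,6)
a=cv2.imread("pics/o_t.png")[:600,:]; b=cv2.imread("pics/o_s.png")
cv2.imwrite("pics/o_ts.png",cv2.resize(np.hstack([cv2.resize(a,(600,600)),cv2.resize(b,(600,600))]),(800,400)))
plan([.4782,.1529,.08])
```

```text
t 4.28 pos [0.5719, -0.1841, 0.236] yaw_x 68.76 q7 1.546 F [0.6, 0.2, -0.6] M [0.03, 0.0, -0.04] w 1.002 tilt [0.0001, 0.0008]
total [2.3341, -1.7448, 1.3023] rows 10 each [0.2334, -0.1745, 0.1302]
```

View pics/o_ts.png

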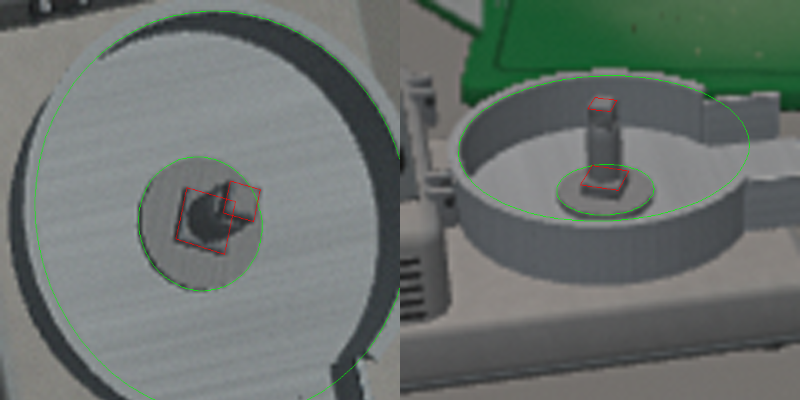

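Call:
apply_moves --moves "-1 0.233 -0.174 0.13 0 0 0;-1 0.233 -0.174 0.13 0 0 0;-1 0.233 -0.174 0.13 0 0 0;-1 0.233 -0.174 0.13 0 0 0;-1 0.233 -0.174 0.13 0 0 0;-1 0.233 -0.174 0.13 0 0 0;-1 0.233 -0.174 0.13 0 0 0;-1 0.233 -0.174 0.13 0 0 0;-1 0.233 -0.174 0.13 0 0 0;-1 0.233 -0.174 0.13 0 0 0;-1 0 0 0 0 0 0;-1 0 0 0 0 0 0"

```text
t: 5.28
eef_pos: [0.4757, 0.1551, 0.0792]
tool_rot: [-0.001, 0.823, 0.568, -0.001]
contact_force: [0.2, -0.1, 0.2]
gripper_width: 0.999
```

Run:
```python
from h import *
plan([.4782,.1529,.012]); st()
```

```text
t 5.28 pos [0.4757, 0.1551, 0.0792] yaw_x 69.21 q7 0.91 F [0.2, -0.1, 0.2] M [-0.06, -0.07, 0.0] w 0.999 tilt [-0.0029, 0.0005]
total [-0.0096, 0.0279, 0.5596] rows 2 each [-0.0048, 0.014, 0.2798]
t 5.28 pos [0.4757, 0.1551, 0.0792] yaw_x 69.21 q7 0.91 F [0.2, -0.1, 0.2] M [-0.06, -0.07, 0.0] w 0.999 tilt [-0.0029, 0.0005]
```

Call:
apply_moves --moves "-1 0 0.014 0.19 0 0 0;-1 0 0.01 0.19 0 0 0;-1 0 0 0.17 0 0 0;-1 0 0 0 0 0 0"

```text
t: 5.62
eef_pos: [0.4788, 0.1489, 0.0118]
tool_rot: [-0.0, 0.826, 0.564, -0.002]
contact_force: [0.4, -0.9, -0.4]
gripper_width: 0.997
```

Run:
```python
from h import *
plan([.4782,.1529,.012]); p=cam("wrist"); save(p,"w3"); st()
```

```text
t 5.62 pos [0.4788, 0.1489, 0.0118] yaw_x 68.72 q7 0.953 F [0.4, -0.9, -0.4] M [0.02, 0.07, 0.0] w 0.997 tilt [-0.0046, -0.0019]
total [0.0291, -0.0169, -0.0021] rows 1 each [0.0291, -0.0169, -0.0021]
t 5.67 pos [0.4797, 0.1491, 0.0133] yaw_x 68.7 q7 0.953 F [0.2, -0.6, -0.0] M [-0.01, -0.01, 0.03] w 0.999 tilt [-0.0032, -0.0014]
```

View pics/w3.png

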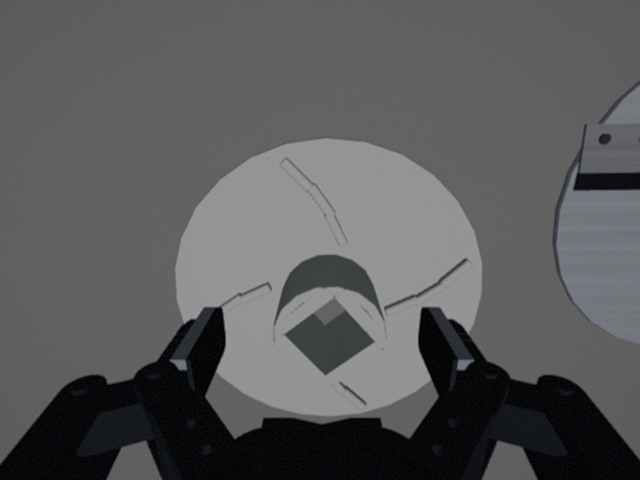

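Call:
apply_moves --moves "-1 0.029 -0.02 0 0 0 0;-1 0 0 0 0 0 0;1 0 0 0 0 0 0;1 0 0 0 0 0 0;1 0 0 0 0 0 0;1 0 0 0 0 0 0;1 0 0 0 0 0 0;1 0 0 0 0 0 0" --force 40

```text
t: 6.33
eef_pos: [0.4804, 0.1539, 0.0149]
tool_rot: [0.0, 0.826, 0.564, 0.0]
contact_force: [-1.5, -1.0, 9.5]
gripper_width: 0.518
```

Run:
```python
from h import *
import pickle
p=cam("wrist"); save(p,"w4");pickle.dump(p,open("w4.pkl","wb")); st(); plan([.4782,.1529,.112])
```

```text
t 6.38 pos [0.4804, 0.1539, 0.015] yaw_x 68.72 q7 0.945 F [-2.5, -0.4, 9.1] M [-0.18, 0.45, 0.1] w 0.517 tilt [0.0006, 0.0004]
t 6.38 pos [0.4804, 0.1539, 0.015] yaw_x 68.72 q7 0.945 F [-2.5, -0.4, 9.1] M [-0.18, 0.45, 0.1] w 0.517 tilt [0.0006, 0.0004]
total [-0.0141, -0.0141, -0.8087] rows 3 each [-0.0047, -0.0047, -0.2696]
```

View pics/w4.png

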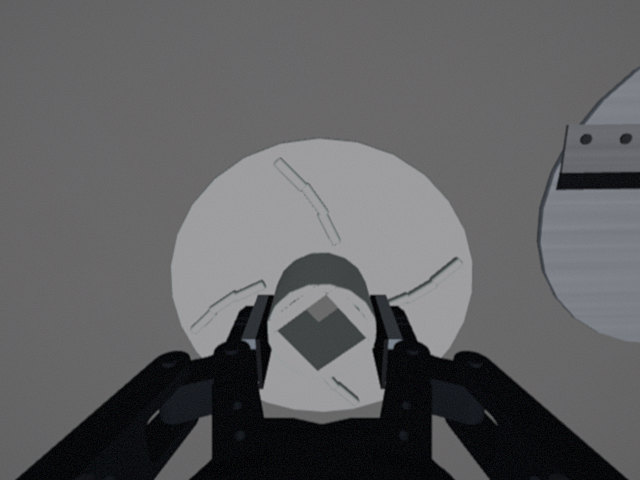

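Call:
apply_moves --moves "1 0 0 -0.05 0 0 0;1 0 0 -0.25 0 0 0;1 0 0 -0.3 0 0 0;1 0 0 -0.3 0 0 0;1 0 0 -0.3 0 0 0;1 0 0 -0.2 0 0 0;1 0 0 0 0 0 0;1 0 0 0 0 0 0"

```text
t: 7.05
eef_pos: [0.4807, 0.1542, 0.1835]
tool_rot: [0.0, 0.826, 0.564, 0.002]
contact_force: [-0.7, -0.0, -2.9]
gripper_width: 0.516
```

Run:
```python
from h import *
import pickle
p=cam("wrist"); save(p,"w5");pickle.dump(p,open("w5.pkl","wb")); st(); crop(p,"c_w5",(322,325),60,6)
```

```text
t 7.1 pos [0.4797, 0.1537, 0.182] yaw_x 68.7 q7 0.854 F [0.1, -0.0, -2.7] M [0.0, 0.06, -0.02] w 0.516 tilt [-0.0001, 0.0002]
```

View pics/c_w5.png

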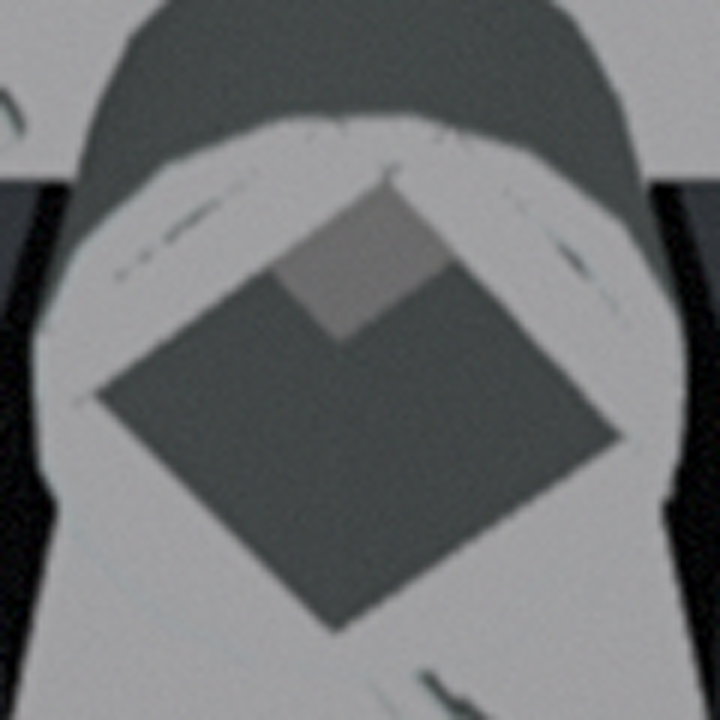

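Run:
```python
from h import *
import pickle
p=pickle.load(open("w5.pkl","rb")); p["c2w"]=np.array(p["mount"])
c=np.array([(387,178),(622,435),(335,632),(95,392)])
uv=np.c_[262+(c[:,0]+.5)/6-.5,265+(c[:,1]+.5)/6-.5]
for z in (-.018,-.021,-.024,-.026,-.029):
    X=onz(p,uv,z)[:,:2]; e=np.roll(X,-1,0)-X; print(z,X.mean(0).round(4),np.hypot(*e.T).mean().round(4),(np.degrees(np.arctan2(e[:,1],e[:,0]))%90).round(2))
plan([.5735,-.1845,.235])
```

```text
-0.018 [0.0002 0.0019] 0.0269 [50.63 50.33 50.76 50.65]
-0.021 [ 0.0002 -0.0001] 0.0262 [50.63 50.33 50.76 50.65]
-0.024 [ 0.0002 -0.0022] 0.0256 [50.63 50.33 50.76 50.65]
-0.026 [ 0.0002 -0.0035] 0.0252 [50.63 50.33 50.76 50.65]
-0.029 [ 0.0002 -0.0056] 0.0245 [50.63 50.33 50.76 50.65]
t 7.1 pos [0.4797, 0.1537, 0.182] yaw_x 68.7 q7 0.854 F [0.1, -0.0, -2.7] M [0.0, 0.06, -0.02] w 0.516 tilt [-0.0001, 0.0002]
total [-2.3419, 1.7524, -0.4426] rows 9 each [-0.2602, 0.1947, -0.0492]
```

Call:
apply_moves --moves "1 -0.234 0.175 -0.01 0 0 0;1 -0.234 0.175 -0.01 0 0 0;1 -0.234 0.175 -0.01 0 0 0;1 -0.234 0.175 -0.01 0 0 0;1 -0.234 0.175 -0.01 0 0 0;1 -0.234 0.175 -0.01 0 0 0;1 -0.234 0.175 -0.01 0 0 0;1 -0.234 0.175 -0.01 0 0 0;1 -0.234 0.175 -0.01 0 0 0;1 -0.234 0.175 -0.01 0 0 0;1 0 0 0 0 0 0"

```text
t: 8.02
eef_pos: [0.5727, -0.1928, 0.1926]
tool_rot: [0.002, 0.828, 0.56, -0.002]
contact_force: [0.7, 0.2, -0.2]
gripper_width: 0.517
```

Call:
apply_moves --moves "1 0 0 0 0 0 0.97;1 0 0 0 0 0 0.97;1 0 0 0 0 0 0.97;1 0 0 0 0 0 0.97;1 0 0 0 0 0 0.97;1 0 0 0 0 0 0.97;1 0 0 0 0 0 0.97;1 0 0 0 0 0 0.97;1 0 0 0 0 0 0.97;1 0 0 0 0 0 0;1 0 0 0 0 0 0"

```text
t: 8.93
eef_pos: [0.5727, -0.1836, 0.1924]
tool_rot: [-0.001, 0.957, 0.291, -0.002]
contact_force: [-0.7, 0.1, -2.2]
gripper_width: 0.519
```

Run:
```python
from h import *
plan([.5744,-.1859,.150]); import pickle
p=cam("wrist"); save(p,"w6");pickle.dump(p,open("w6.pkl","wb")); t=cam("top");crop(t,"t6",(490,210),110,3.6); plan([.5744,-.1859,.150])
```

```text
t 8.93 pos [0.5727, -0.1836, 0.1924] yaw_x 33.89 q7 1.043 F [-0.7, 0.1, -2.2] M [0.04, -0.03, -0.02] w 0.519 tilt [-0.0033, 0.0001]
total [0.0017, 0.0247, 0.353] rows 2 each [0.0008, 0.0123, 0.1765]
t 9.03 pos [0.5732, -0.1838, 0.1931] yaw_x 33.88 q7 1.043 F [0.7, 0.5, -2.0] M [0.06, 0.02, -0.01] w 0.516 tilt [-0.0019, 0.0001]
total [-0.0007, 0.0208, 0.359] rows 2 each [-0.0003, 0.0104, 0.1795]
```

View pics/w6.png

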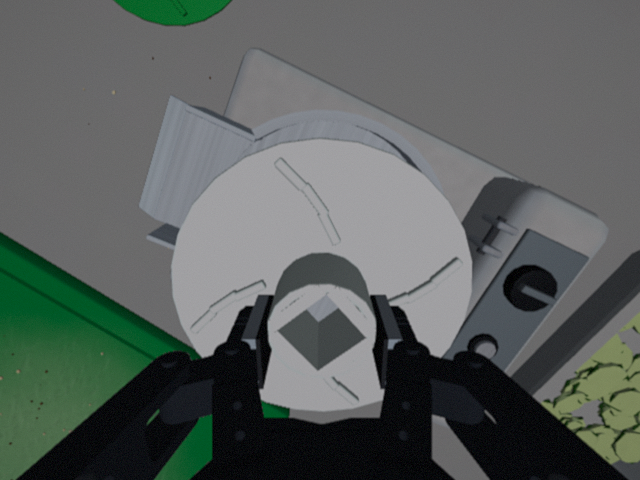

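Call:
apply_moves --moves "1 0 0.022 0 0 0 0;1 0 0 0.12 0 0 0;1 0 0 0.12 0 0 0;1 0 0 0.12 0 0 0;1 0 0 0.12 0 0 0;1 0 0 0.12 0 0 0;1 0 0 0.12 0 0 0;1 0 0 0 0 0 0;1 0 0 0 0 0 0"

```text
t: 9.78
eef_pos: [0.5748, -0.1863, 0.1072]
tool_rot: [-0.0, 0.957, 0.291, -0.001]
contact_force: [0.7, -0.9, -0.8]
gripper_width: 0.516
```

Run:
```python
from h import *
plan([.5744,-.1859,.081]); import pickle
p=cam("wrist"); save(p,"w7");pickle.dump(p,open("w7.pkl","wb")); crop(p,"c_w7",(322,325),60,6); plan([.5744,-.1859,.081])
```

```text
t 9.78 pos [0.5748, -0.1863, 0.1072] yaw_x 33.79 q7 1.104 F [0.7, -0.9, -0.8] M [0.01, 0.03, -0.02] w 0.516 tilt [-0.0015, 0.0003]
total [-0.0006, -0.0045, 0.2186] rows 1 each [-0.0006, -0.0045, 0.2186]
t 9.83 pos [0.5754, -0.1866, 0.1081] yaw_x 33.78 q7 1.104 F [0.1, -0.0, -0.9] M [-0.01, -0.04, 0.02] w 0.515 tilt [0.0002, -0.0002]
total [-0.0039, -0.0099, 0.2257] rows 1 each [-0.0039, -0.0099, 0.2257]
```

View pics/c_w7.png

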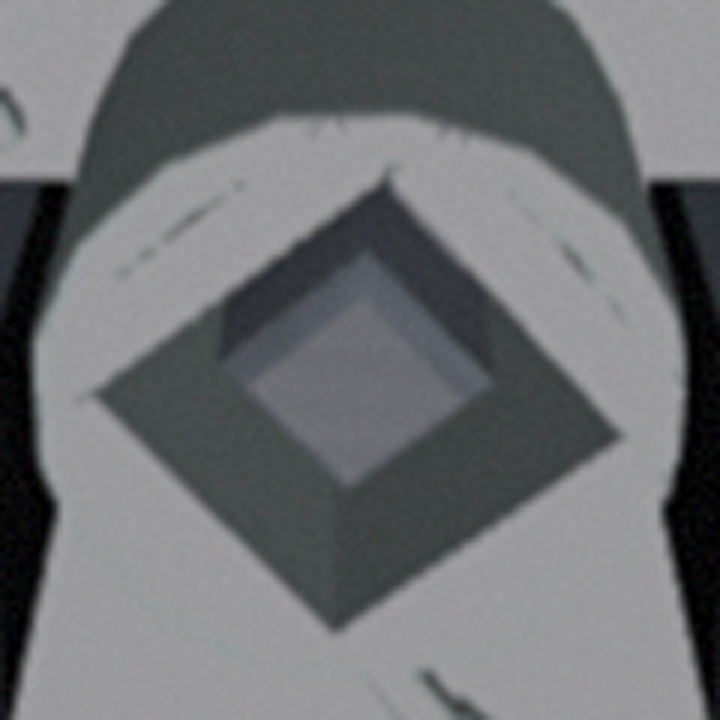

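Run:
```python
from h import *
import pickle
p=pickle.load(open("w7.pkl","rb")); p["c2w"]=np.array(p["mount"])
def f(c,s=6): c=np.array(c); return np.c_[262+(c[:,0]+.5)/s-.5,265+(c[:,1]+.5)/s-.5]
for z in (-.018,-.0195,-.021):
    X=onz(p,f([(366,300),(455,395),(348,487),(247,385)]),z)[:,:2]; e=np.roll(X,-1,0)-X; print(z,X.mean(0).round(4),np.hypot(*e.T).round(4),(np.degrees(np.arctan2(e[:,1],e[:,0]))%90).round(2))
for z in (-.0225,-.0235):
    X=onz(p,f([(387,178),(622,435),(335,632),(95,392)]),z)[:,:2]; print(z,X.mean(0).round(4))
```

```text
-0.018 [-0.0004 -0.    ] [0.01   0.0109 0.0112 0.0109] [50.67 44.66 50.18 50.85]
-0.0195 [-0.0004 -0.001 ] [0.0099 0.0108 0.0111 0.0108] [50.67 44.66 50.18 50.85]
-0.021 [-0.0004 -0.002 ] [0.0098 0.0106 0.0109 0.0107] [50.67 44.66 50.18 50.85]
-0.0225 [-0.     -0.0013]
-0.0235 [-0.    -0.002]
```

Call:
apply_moves --moves "1 0 0 0.06 0 0 0;1 0 0 0.06 0 0 0;1 0 0 0.015 0 0 0;1 0 0 0.015 0 0 0;1 0 0 0.015 0 0 0;1 0 0 0 0 0 0"

```text
t: 10.33
eef_pos: [0.5751, -0.1862, 0.0876]
tool_rot: [-0.0, 0.957, 0.291, -0.0]
contact_force: [-0.3, 0.3, -0.9]
gripper_width: 0.52
```

Call:
apply_moves --moves "1 0 0 0.015 0 0 0;1 0 0 0.015 0 0 0;1 0 0 0.012 0 0 0;1 0 0 0 0 0 0"

```text
t: 10.67
eef_pos: [0.5751, -0.1862, 0.0826]
tool_rot: [-0.0, 0.957, 0.291, -0.0]
contact_force: [-0.5, 0.7, -2.1]
gripper_width: 0.517
```

Call:
apply_moves --moves "1 0 0 0.01 0 0 0;1 0 0 0.008 0 0 0;1 0 0 0 0 0 0"

```text
t: 10.92
eef_pos: [0.5753, -0.1863, 0.0811]
tool_rot: [-0.0, 0.957, 0.29, 0.0]
contact_force: [-2.1, 0.7, 2.7]
gripper_width: 0.519
```

Call:
apply_moves --moves "-0.5 0 0 0 0 0 0;-0.5 0 0 0 0 0 0;-0.5 0 0 0 0 0 0;-0.5 0 0 -0.1 0 0 0;-0.5 0 0 -0.3 0 0 0;-0.5 0 0 -0.3 0 0 0;-0.5 0 0 -0.3 0 0 0;-0.5 0 0 -0.3 0 0 0;-0.5 0 0 0 0 0 0;-0.5 0 0 0 0 0 0"

```text
t: 11.75
eef_pos: [0.5766, -0.1869, 0.2399]
tool_rot: [0.001, 0.957, 0.29, 0.003]
contact_force: [-0.2, 0.2, -0.3]
gripper_width: 0.751
```

```bash
cat > chk.py <<'E'
from ov import *
import pickle,sys
n=sys.argv[1]; st(); p=cam("wrist"); s=cam("side"); save(p,n); pickle.dump((p,s),open(n+".pkl","wb"))
R_,G=(255,0,0),(0,255,0); cx,cy=.5735,-.1845
it=[(circ(cx,cy,.076,.070),G),(circ(cx,cy,.023,.104),R_),(circ(cx,cy,.076,.080),(0,0,255))]
overlay(s,n+"s",it,(255,130),100,6); u=proj(p,[[cx,cy,.09]])[0].astype(int)-100; overlay(p,n+"w",it,u,200,3)
a=cv2.imread(f"pics/{n}s.png"); b=cv2.imread(f"pics/{n}w.png"); cv2.imwrite(f"pics/{n}sw.png",cv2.resize(np.hstack([a,b]),(800,400)))
E
python3 chk.py w8
```

```text
t 11.75 pos [0.5766, -0.1869, 0.2399] yaw_x 33.77 q7 1.021 F [-0.2, 0.2, -0.3] M [0.02, 0.02, 0.03] w 0.751 tilt [0.0057, -0.0006]
```

View pics/w8sw.png

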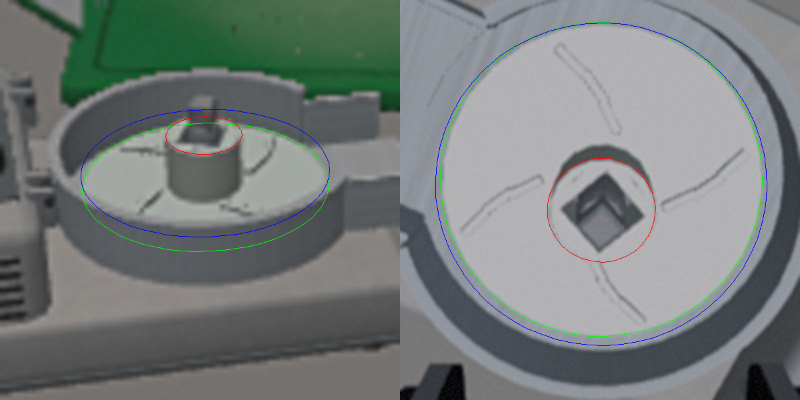

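View pics/w8.png

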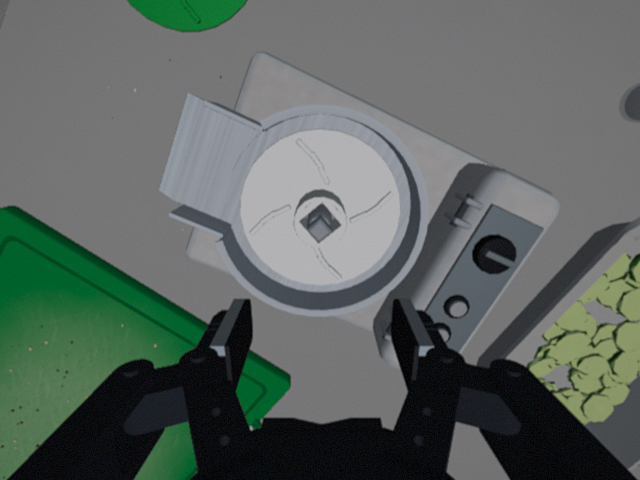

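```bash
python3 -c "
from h import *
plan([.6315,.162,.12])"
```

```text
t 11.85 pos [0.5748, -0.1859, 0.2365] yaw_x 33.79 q7 1.022 F [-0.1, -0.2, -1.1] M [0.02, -0.0, -0.01] w 0.752 tilt [-0.0005, 0.0005]
total [2.0055, -2.1461, 0.9718] rows 10 each [0.2005, -0.2146, 0.0972]
```

Call:
apply_moves --moves "-0.5 0.2 -0.215 0.097 0 0 0;-0.5 0.2 -0.215 0.097 0 0 0;-0.5 0.2 -0.215 0.097 0 0 0;-0.5 0.2 -0.215 0.097 0 0 0;-0.5 0.2 -0.215 0.097 0 0 0;-0.5 0.2 -0.215 0.097 0 0 0;-0.5 0.2 -0.215 0.097 0 0 0;-0.5 0.2 -0.215 0.097 0 0 0;-0.5 0.2 -0.215 0.097 0 0 0;-0.5 0.2 -0.215 0.097 0 0 0;-0.5 0 0 0 0 0 0;-0.5 0 0 0 0 0 0"

```text
t: 12.85
eef_pos: [0.6292, 0.1647, 0.1173]
tool_rot: [-0.0, 0.956, 0.293, -0.002]
contact_force: [0.2, -2.1, -0.5]
gripper_width: 0.752
```

Run:
```python
from h import *
import pickle
st(); cam("top"); p=cam("wrist"); st(); save(p,"w9"); pickle.dump(p,open("w9.pkl","wb")); c=proj(p,[[.632,.162,.01]])[0]; print(c); crop(p,"c_w9",c,50,8); print(c.astype(int)-50)
r=nets.outline_of(p,"spacer")
for a in r: print(a["score"],a["rect"],fitellipse_center(p,a["region"],.01))
```

```text
t 12.85 pos [0.6292, 0.1647, 0.1173] yaw_x 34.08 q7 0.511 F [0.2, -2.1, -0.5] M [-0.07, -0.0, 0.02] w 0.752 tilt [-0.0049, -0.001]
t 12.95 pos [0.6305, 0.1602, 0.1191] yaw_x 33.72 q7 0.511 F [1.3, -1.1, -0.6] M [-0.04, 0.01, 0.05] w 0.747 tilt [-0.0021, -0.0019]
[324.28774966 238.36786989]
[274 188]
0.57 [298.7, 207.8, 357.5, 263.4] [0.63362155 0.16370267 0.02153667]
```

View pics/c_w9.png

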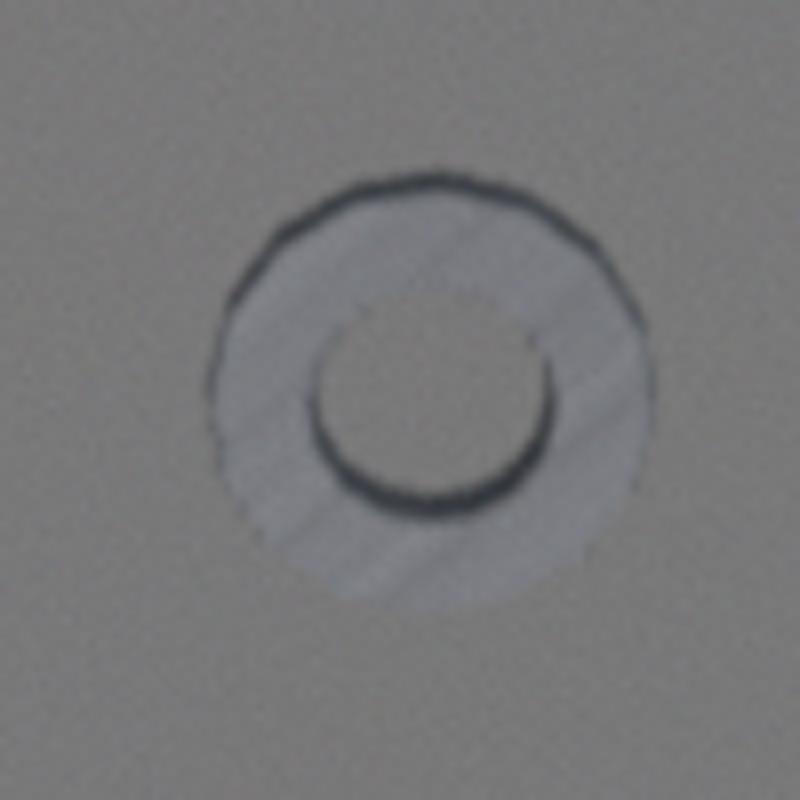

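```bash
python3 -c "
from h import *
plan([.6325,.163,.05])
import pickle
p=pickle.load(open('w9.pkl','rb')); p['c2w']=np.array(p['mount']); print('ring in tool',onz(p,[[327.7,237.6]],.109))"
```

```text
t 13.0 pos [0.6309, 0.1594, 0.1198] yaw_x 33.65 q7 0.511 F [-0.1, -0.9, 1.2] M [0.02, -0.02, 0.01] w 0.75 tilt [-0.0011, -0.0016]
total [0.0285, -0.018, 0.5814] rows 2 each [0.0143, -0.009, 0.2907]
ring in tool [[0.00492834 0.00060648 0.109     ]]
```

Call:
apply_moves --moves "-0.5 0.039 -0.008 0.2 0 0 0;-0.5 0 0 0.2 0 0 0;-0.5 0 0 0.2 0 0 0;-0.5 0 0 0 0 0 0;-0.5 0 0 0 0 0 0;-0.5 0 0 0 0 0 0"

```text
t: 13.5
eef_pos: [0.6356, 0.1638, 0.0498]
tool_rot: [0.0, 0.957, 0.29, 0.001]
contact_force: [0.4, -0.2, 1.1]
gripper_width: 0.746
```

Run:
```python
from h import *
import pickle
st(); p=cam("wrist"); st(); save(p,"w10"); pickle.dump(p,open("w10.pkl","wb")); c=proj(p,[[.634,.163,.01]])[0]; print(c); crop(p,"c_w10",c,60,6); print(c.astype(int)-60)
```

```text
t 13.5 pos [0.6356, 0.1638, 0.0498] yaw_x 33.67 q7 0.543 F [0.4, -0.2, 1.1] M [-0.04, -0.03, 0.02] w 0.746 tilt [0.0017, -0.0]
t 13.55 pos [0.636, 0.1642, 0.0502] yaw_x 33.7 q7 0.543 F [0.2, -0.3, 0.4] M [-0.01, -0.02, 0.05] w 0.754 tilt [0.0026, 0.0005]
[318.30945421 273.34651532]
[258 213]
```

View pics/c_w10.png

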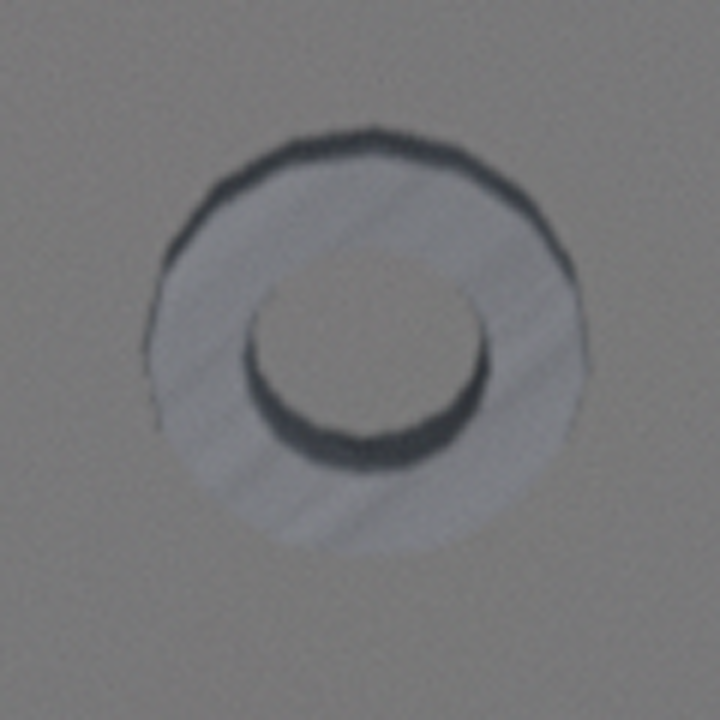

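Call:
apply_moves --moves "-0.5 -0.015 0 0.15 0 0 0;-0.5 0 0 0.15 0 0 0;-0.5 0 0 0.09 0 0 0;-0.5 0 0 0 0 0 0;-0.5 0 0 0 0 0 0"

```text
t: 13.97
eef_pos: [0.6335, 0.1639, 0.0021]
tool_rot: [0.0, 0.957, 0.29, 0.0]
contact_force: [0.4, 0.5, 0.7]
gripper_width: 0.748
```

Run:
```python
from h import *
import pickle
plan([.634,.163,.002]); p=cam("wrist"); save(p,"w11"); plan([.634,.163,.002])
```

```text
t 13.97 pos [0.6335, 0.1639, 0.0021] yaw_x 33.77 q7 0.567 F [0.4, 0.5, 0.7] M [-0.01, -0.05, -0.02] w 0.748 tilt [0.0004, 0.0]
total [-0.0008, 0.0089, 0.0009] rows 1 each [-0.0008, 0.0089, 0.0009]
t 14.02 pos [0.634, 0.164, 0.0027] yaw_x 33.76 q7 0.567 F [-0.2, 0.1, 0.4] M [-0.04, -0.04, 0.04] w 0.752 tilt [0.0015, 0.0004]
total [-0.0049, 0.0072, 0.0055] rows 1 each [-0.0049, 0.0072, 0.0055]
```

View pics/w11.png

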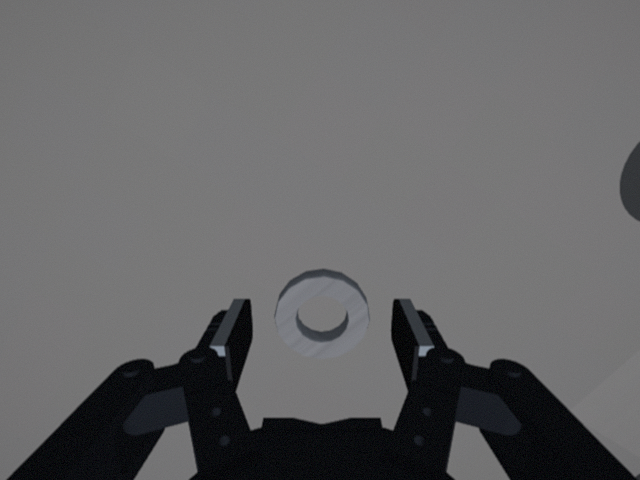

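Call:
apply_moves --moves "-0.5 0 0.007 0 0 0 0;1 0 0 0 0 0 0;1 0 0 0 0 0 0;1 0 0 0 0 0 0;1 0 0 0 0 0 0;1 0 0 0 0 0 0;1 0 0 0 0 0 0" --force 40

```text
t: 14.6
eef_pos: [0.6344, 0.1634, 0.003]
tool_rot: [-0.0, 0.957, 0.29, 0.001]
contact_force: [-2.0, -0.7, 7.1]
gripper_width: 0.483
```

Run:
```python
from h import *
import pickle
plan([.634,.163,.002]); p=cam("wrist"); save(p,"w12"); pickle.dump(p,open("w12.pkl","wb")); st(); crop(p,"c_w12",(322,325),60,6)
```

```text
t 14.6 pos [0.6344, 0.1634, 0.003] yaw_x 33.76 q7 0.568 F [-2.0, -0.7, 7.1] M [-0.13, 0.45, 0.0] w 0.483 tilt [0.0014, 0.0007]
total [-0.0042, 0.001, 0.0083] rows 1 each [-0.0042, 0.001, 0.0083]
t 14.65 pos [0.6343, 0.1633, 0.003] yaw_x 33.75 q7 0.568 F [-2.8, -0.5, 7.5] M [-0.18, 0.48, -0.04] w 0.487 tilt [0.0013, 0.0007]
```

View pics/c_w12.png

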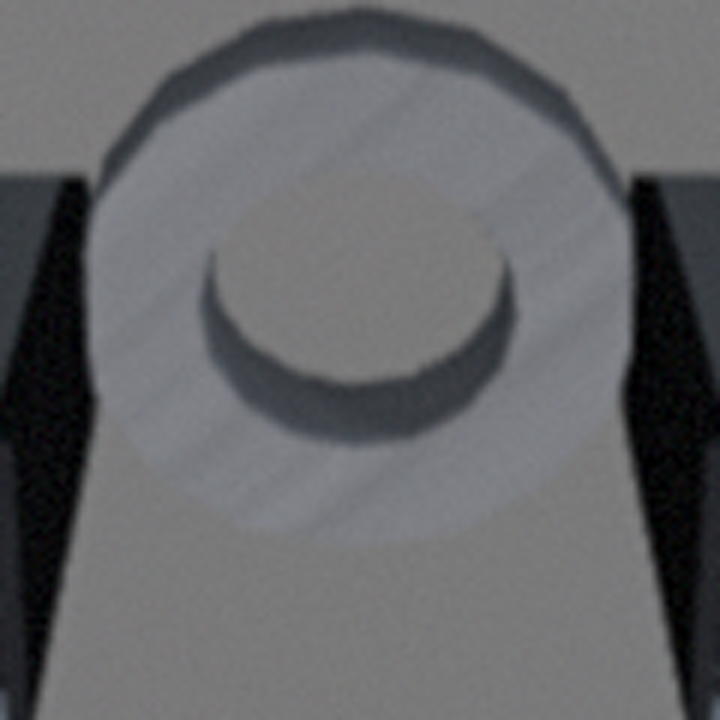

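Call:
apply_moves --moves "1 0 0 -0.05 0 0 0;1 0 0 -0.2 0 0 0;1 0 0 -0.3 0 0 0;1 0 0 -0.3 0 0 0;1 0 0 -0.3 0 0 0;1 0 0 -0.3 0 0 0;1 0 0 0 0 0 0;1 0 0 0 0 0 0"

```text
t: 15.32
eef_pos: [0.6351, 0.1636, 0.1786]
tool_rot: [-0.0, 0.957, 0.29, 0.003]
contact_force: [-0.2, -0.8, -1.9]
gripper_width: 0.481
```

Run:
```python
from h import *
import pickle
p=cam("wrist"); save(p,"w13"); pickle.dump(p,open("w13.pkl","wb")); st(); crop(p,"c_w13",(322,325),60,6)
p=pickle.load(open("w12.pkl","rb")); p["c2w"]=np.array(p["mount"]); print(onz(p,[[322,314.8]],-.007),onz(p,[[321.9,315.6]],-.007))
plan([.574,-.185,.185])
```

```text
t 15.37 pos [0.6337, 0.1635, 0.1763] yaw_x 33.79 q7 0.484 F [-0.4, 0.7, -1.2] M [-0.02, 0.04, -0.0] w 0.48 tilt [0.0012, 0.0009]
[[ 0.00022073 -0.00077271 -0.007     ]] [[ 0.00017462 -0.00035369 -0.007     ]]
t 15.37 pos [0.6337, 0.1635, 0.1763] yaw_x 33.79 q7 0.484 F [-0.4, 0.7, -1.2] M [-0.02, 0.04, -0.0] w 0.48 tilt [0.0012, 0.0009]
total [-2.0284, 2.1375, -0.0757] rows 9 each [-0.2254, 0.2375, -0.0084]
```

View pics/c_w13.png

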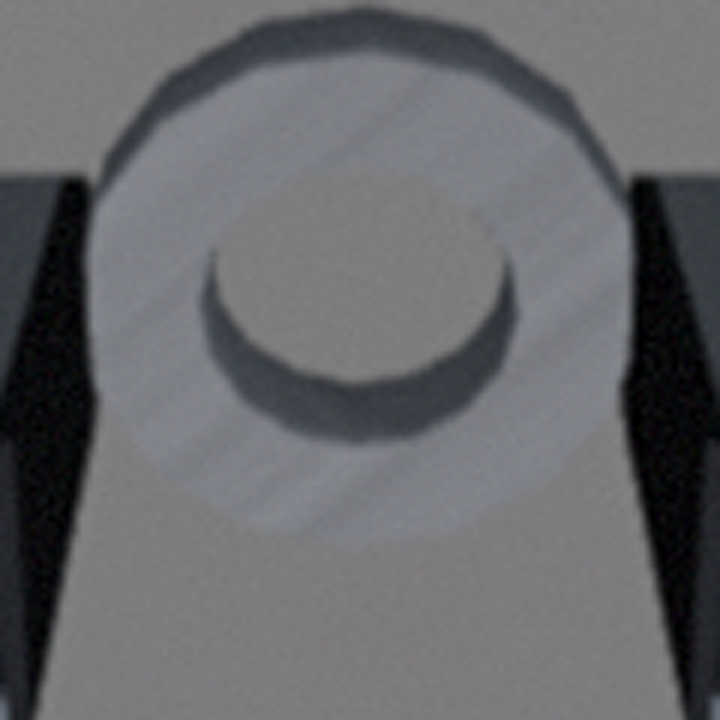

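Ring firmly held, centred in the hand. Carrying it over the spindle.

Call:
apply_moves --moves "1 -0.203 0.213 -0.008 0 0 0;1 -0.203 0.213 -0.008 0 0 0;1 -0.203 0.213 -0.008 0 0 0;1 -0.203 0.213 -0.008 0 0 0;1 -0.203 0.213 -0.008 0 0 0;1 -0.203 0.213 -0.008 0 0 0;1 -0.203 0.213 -0.008 0 0 0;1 -0.203 0.213 -0.008 0 0 0;1 -0.203 0.213 -0.008 0 0 0;1 -0.203 0.213 -0.008 0 0 0;1 0 0 0 0 0 0;1 0 0 0 0 0 0"

```text
t: 16.37
eef_pos: [0.5711, -0.1872, 0.1837]
tool_rot: [-0.0, 0.958, 0.288, -0.002]
contact_force: [1.1, 0.5, -0.9]
gripper_width: 0.482
```

Call:
apply_moves --moves "1 0 0 0.1 0 0 0;1 0 0 0.1 0 0 0;1 0 0 0.08 0 0 0;1 0 0 0 0 0 0;1 0 0 0 0 0 0;1 0 0 0 0 0 0"

```text
t: 16.87
eef_pos: [0.5734, -0.1841, 0.1513]
tool_rot: [-0.0, 0.957, 0.291, -0.0]
contact_force: [0.4, 0.1, -0.4]
gripper_width: 0.485
```

Run:
```python
from h import *
import pickle
plan([.574,-.185,.12]); p=cam("wrist"); save(p,"w14"); pickle.dump(p,open("w14.pkl","wb")); plan([.574,-.185,.12]); crop(p,"c_w14",(322,315),60,6)
```

```text
t 16.87 pos [0.5734, -0.1841, 0.1513] yaw_x 33.83 q7 1.072 F [0.4, 0.1, -0.4] M [0.01, 0.02, 0.01] w 0.485 tilt [-0.0004, -0.0001]
total [0.0001, 0.0093, 0.2606] rows 1 each [0.0001, 0.0093, 0.2606]
t 16.92 pos [0.5736, -0.1843, 0.1517] yaw_x 33.81 q7 1.072 F [-1.2, 0.5, -0.5] M [0.02, -0.01, -0.02] w 0.484 tilt [0.0004, -0.0002]
total [-0.0003, 0.0065, 0.2642] rows 1 each [-0.0003, 0.0065, 0.2642]
```

View pics/c_w14.png

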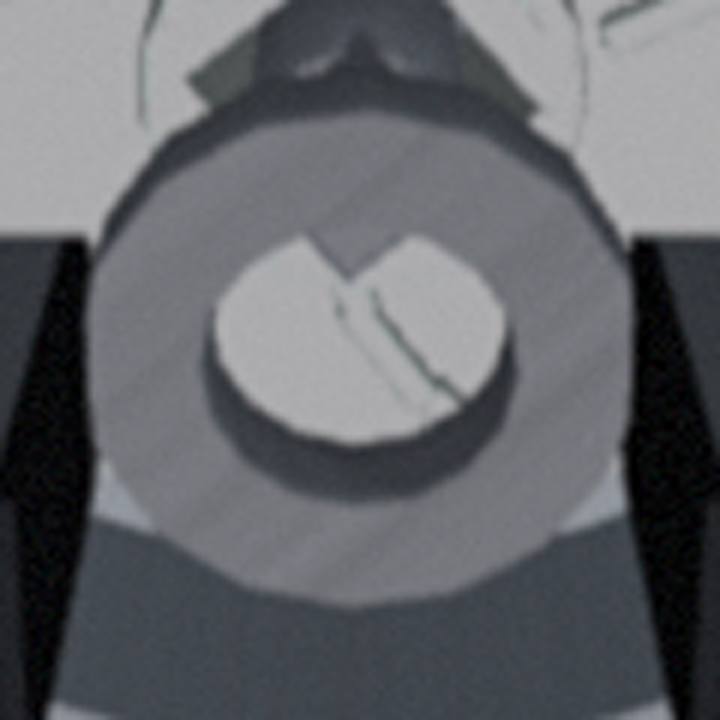

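Run:
```python
from h import *
import pickle
p=pickle.load(open("w14.pkl","rb")); p["c2w"]=np.array(p["mount"])
print(onz(p,[[319.9,300.9]],.0245)[0]-[-.00075,.0076,0])
```

```text
[-0.00013373  0.00190251  0.0245    ]
```

Call:
apply_moves --moves "1 0 0.017 0.05 0 0 0;1 0 0 0.1 0 0 0;1 0 0 0 0 0 0;1 0 0 0 0 0 0"

```text
t: 17.25
eef_pos: [0.5736, -0.1861, 0.1324]
tool_rot: [-0.0, 0.957, 0.29, -0.001]
contact_force: [0.5, -0.0, 0.3]
gripper_width: 0.484
```

Run:
```python
from h import *
import pickle
plan([.574,-.185,.12]); p=cam("wrist"); save(p,"w15"); pickle.dump(p,open("w15.pkl","wb")); plan([.574,-.185,.12]); crop(p,"c_w15",(322,315),60,6)
```

```text
t 17.25 pos [0.5736, -0.1861, 0.1324] yaw_x 33.77 q7 1.088 F [0.5, -0.0, 0.3] M [0.03, 0.02, 0.02] w 0.484 tilt [-0.002, 0.0004]
total [0.0077, -0.0054, 0.1036] rows 1 each [0.0077, -0.0054, 0.1036]
t 17.3 pos [0.574, -0.1862, 0.133] yaw_x 33.77 q7 1.088 F [0.1, 0.5, 0.8] M [-0.02, -0.04, -0.02] w 0.487 tilt [-0.001, 0.0002]
total [0.0059, -0.0085, 0.1084] rows 1 each [0.0059, -0.0085, 0.1084]
```

View pics/c_w15.png

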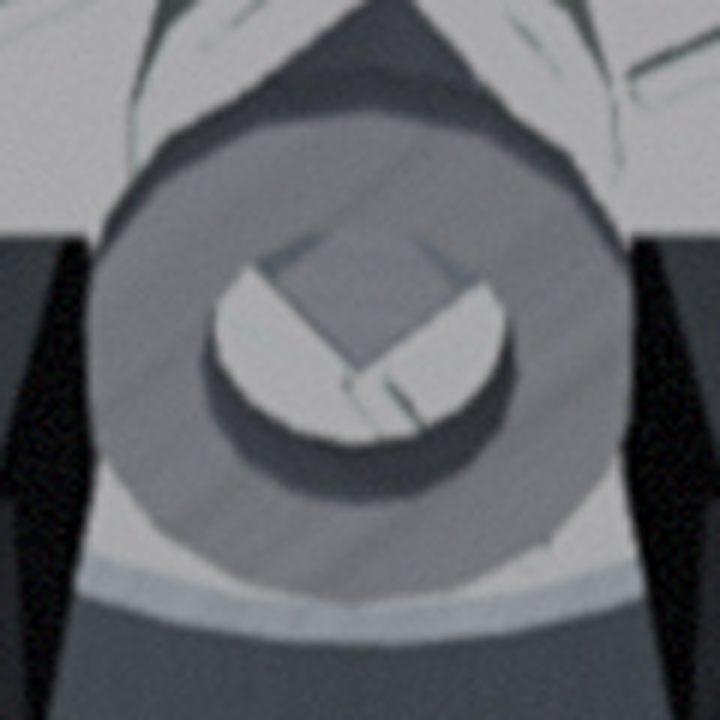

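Run:
```python
from h import *
import pickle
p=pickle.load(open("w15.pkl","rb")); p["c2w"]=np.array(p["mount"])
f=lambda c:[[262+(x+.5)/6-.5,255+(y+.5)/6-.5] for x,y in c]
print(onz(p,f([(362,372),(275,278),(460,290)]),.0057).round(4),"ring",onz(p,f([(361,367),(360,358)]),-.007))
```

```text
[[ 0.0002  0.0079  0.0057]
 [-0.0069 -0.0009  0.0057]
 [ 0.0083  0.0002  0.0057]] ring [[ 1.03396284e-04 -2.77583449e-04 -7.00000000e-03]
 [ 2.77252905e-05 -1.06316015e-03 -7.00000000e-03]]
```

Call:
apply_moves --moves "1 0.006 0.003 0 0 0 0;1 0 0 0.04 0 0 0;1 0 0 0.04 0 0 0;1 0 0 0.03 0 0 0;1 0 0 0.03 0 0 0;1 0 0 0 0 0 0;1 0 0 0 0 0 0"

```text
t: 17.88
eef_pos: [0.5749, -0.1861, 0.1163]
tool_rot: [-0.0, 0.957, 0.29, -0.0]
contact_force: [0.6, -0.2, 0.3]
gripper_width: 0.48
```

Call:
apply_moves --moves "1 0 0 0.02 0 0 0;1 0 0 0.02 0 0 0;1 0 0 0.015 0 0 0;1 0 0 0 0 0 0"

```text
t: 18.22
eef_pos: [0.5749, -0.186, 0.1096]
tool_rot: [-0.0, 0.957, 0.291, -0.0]
contact_force: [-0.2, 0.2, -0.5]
gripper_width: 0.484
```

Call:
apply_moves --moves "1 0 0 0.01 0 0 0;1 0 0 0.007 0 0 0;1 0 0 0 0 0 0"

```text
t: 18.47
eef_pos: [0.575, -0.186, 0.1079]
tool_rot: [-0.0, 0.957, 0.291, -0.0]
contact_force: [-0.7, 0.6, 0.3]
gripper_width: 0.485
```

Call:
apply_moves --moves "1 0 0 0.008 0 0 0;1 0 0 0 0 0 0;-0.4 0 0 0 0 0 0;-0.4 0 0 0 0 0 0;-0.4 0 0 0 0 0 0;-0.4 0 0 -0.1 0 0 0;-0.4 0 0 -0.3 0 0 0;-0.4 0 0 -0.3 0 0 0;-0.4 0 0 -0.3 0 0 0;-0.4 0 0 0 0 0 0;-0.4 0 0 0 0 0 0"

```text
t: 19.38
eef_pos: [0.5767, -0.1869, 0.2303]
tool_rot: [0.001, 0.957, 0.29, 0.003]
contact_force: [0.6, -0.3, -1.3]
gripper_width: 0.698
```

```bash
sed -i 's/^it=.*/it=[(circ(cx,cy,.076,.070),G),(circ(cx,cy,.022,.114),R_),(sq(cx,cy,73.2,.014,.1245),(255,255,0))]/; s/cx,cy=.5735,-.1845/cx,cy=.574,-.185/' chk.py; python3 chk.py w16; python3 -c "
from h import *
plan([.5005,.337,.17])"
```

```text
t 19.38 pos [0.5767, -0.1869, 0.2303] yaw_x 33.76 q7 1.028 F [0.6, -0.3, -1.3] M [0.06, 0.02, 0.03] w 0.698 tilt [0.0058, -0.0007]
t 19.48 pos [0.5748, -0.1858, 0.227] yaw_x 33.78 q7 1.028 F [-0.2, 1.0, -0.1] M [0.04, 0.01, -0.03] w 0.705 tilt [-0.0003, 0.0005]
total [1.9082, -3.9653, 0.477] rows 14 each [0.1363, -0.2832, 0.0341]
```

View pics/w16sw.png

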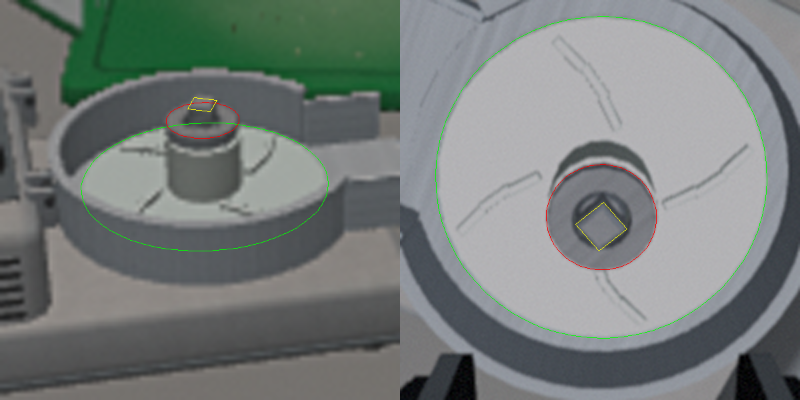

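Call:
apply_moves --moves "-1 0.136 -0.283 0.034 0 0 0;-1 0.136 -0.283 0.034 0 0 0;-1 0.136 -0.283 0.034 0 0 0;-1 0.136 -0.283 0.034 0 0 0;-1 0.136 -0.283 0.034 0 0 0;-1 0.136 -0.283 0.034 0 0 0;-1 0.136 -0.283 0.034 0 0 0;-1 0.136 -0.283 0.034 0 0 0;-1 0.136 -0.283 0.034 0 0 0;-1 0.136 -0.283 0.034 0 0 0;-1 0.136 -0.283 0.034 0 0 0;-1 0.136 -0.283 0.034 0 0 0"

```text
t: 20.48
eef_pos: [0.5098, 0.2627, 0.1765]
tool_rot: [0.0, 0.957, 0.291, -0.001]
contact_force: [0.6, -0.1, 0.3]
gripper_width: 1.002
```

Call:
apply_moves --moves "-1 0.136 -0.283 0.034 0 0 0;-1 0.136 -0.283 0.034 0 0 0;-1 0 0 0 0 0 0;-1 0 0 0 0 0 0;-1 0 0 0 0 0 0"

```text
t: 20.9
eef_pos: [0.5002, 0.3349, 0.1686]
tool_rot: [0.001, 0.957, 0.29, -0.001]
contact_force: [0.2, -0.4, -0.9]
gripper_width: 1.002
```

Run:
```python
from h import *
import pickle
st(); p=cam("wrist"); st(); save(p,"w17"); pickle.dump(p,open("w17.pkl","wb")); c=proj(p,[[.5005,.337,.02]])[0]; print(c); crop(p,"c_w17",c,100,4); print(c.astype(int)-100)
```

```text
t 20.9 pos [0.5002, 0.3349, 0.1686] yaw_x 33.77 q7 0.088 F [0.2, -0.4, -0.9] M [-0.08, -0.01, -0.02] w 1.002 tilt [-0.0017, -0.0025]
t 20.95 pos [0.5008, 0.3341, 0.1691] yaw_x 33.67 q7 0.088 F [0.3, -0.2, -0.2] M [0.02, -0.03, 0.02] w 0.999 tilt [-0.0011, -0.0021]
[323.45649797 221.02372426]
[223 121]
```

View pics/c_w17.png

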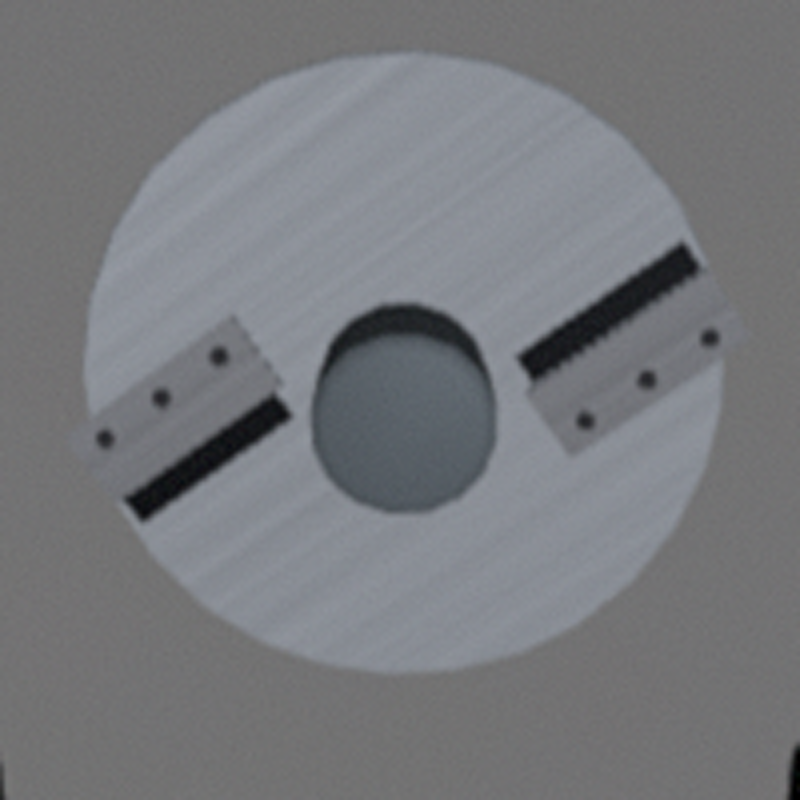

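Run:
```python
from h import *
import pickle
p=pickle.load(open("w17.pkl","rb"))
f=lambda c:[[223+(x+.5)/4-.5,121+(y+.5)/4-.5] for x,y in c]
for c in ([(142,520),(290,412)],[(517,356),(684,243)],[(105,438),(219,356)],[(586,421),(710,338)],[(75,440),(232,317)]):
    X=onz(p,f(c),.005); d=X[1]-X[0]; print(np.degrees(np.arctan2(d[1],d[0]))%90)
X=onz(p,f([(105,438),(219,356),(162,398),(586,421),(710,338),(648,380)]),.006); print("screw mid",(X[:3].mean(0)+X[3:].mean(0))/2)
print("hub top",onz(p,f([(404,423)]),.038))
im=p["image"].astype(int)
m=(im.min(2)>108)|(im[...,2]-im[...,0]>6)
m=cv2.morphologyEx(m.astype(np.uint8),cv2.MORPH_CLOSE,np.ones((15,15))); m=cv2.morphologyEx(m,cv2.MORPH_OPEN,np.ones((5,5)))
l=cv2.connectedComponents(m)[1]; m=l==l[150,323]; print(m.sum(),fitellipse_center(p,m,.004)); 
plan([.501,.337,.05])
```

```text
70.40154043554318
69.0448646045406
69.30845856766008
69.51128262434412
71.38892945307461
screw mid [0.50113976 0.33639994 0.006     ]
hub top [[0.50034133 0.33738018 0.038     ]]
298497 [0.57278331 0.22775901 0.3305625 ]
t 20.95 pos [0.5008, 0.3341, 0.1691] yaw_x 33.67 q7 0.088 F [0.3, -0.2, -0.2] M [0.02, -0.03, 0.02] w 0.999 tilt [-0.0011, -0.0021]
total [0.0173, -0.0203, 0.9925] rows 4 each [0.0043, -0.0051, 0.2481]
```

Call:
apply_moves --moves "-1 0.017 -0.018 0.24 0 0 0;-1 0 0 0.24 0 0 0;-1 0 0 0.24 0 0 0;-1 0 0 0.24 0 0 0;-1 0 0 0.2 0 0 0;-1 0 0 0.12 0 0 0;-1 0 0 0 0 0 0;-1 0 0 0 0 0 0"

```text
t: 21.62
eef_pos: [0.5015, 0.3369, 0.0161]
tool_rot: [0.001, 0.957, 0.289, -0.001]
contact_force: [-0.0, 0.4, 0.0]
gripper_width: 0.999
```

Run:
```python
from h import *
import pickle
plan([.5008,.3368,.013]); p=cam("wrist"); save(p,"w18"); plan([.5008,.3368,.013])
```

```text
t 21.62 pos [0.5015, 0.3369, 0.0161] yaw_x 33.63 q7 0.169 F [-0.0, 0.4, 0.0] M [0.04, -0.09, 0.01] w 0.999 tilt [-0.001, -0.0017]
total [-0.0058, -0.0025, 0.0258] rows 1 each [-0.0058, -0.0025, 0.0258]
t 21.67 pos [0.5022, 0.3378, 0.0171] yaw_x 33.66 q7 0.169 F [0.8, 0.4, 0.3] M [0.01, -0.03, 0.0] w 1.0 tilt [0.0008, -0.0002]
total [-0.0145, 0.0006, 0.0345] rows 1 each [-0.0145, 0.0006, 0.0345]
```

View pics/w18.png

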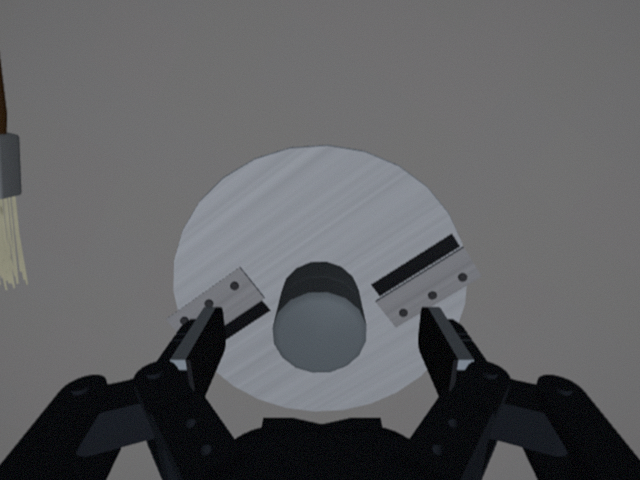

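Call:
apply_moves --moves "-1 -0.01 0 0.015 0 0 0;-1 0 0 0 0 0 0;1 0 0 0 0 0 0;1 0 0 0 0 0 0;1 0 0 0 0 0 0;1 0 0 0 0 0 0;1 0 0 0 0 0 0;1 0 0 0 0 0 0;1 0 0 0 0 0 0" --force 60

```text
t: 22.42
eef_pos: [0.5003, 0.3385, 0.0152]
tool_rot: [-0.0, 0.957, 0.291, -0.0]
contact_force: [-1.2, -0.6, 5.8]
gripper_width: 0.446
```

Run:
```python
from h import *
import pickle
p=cam("wrist"); save(p,"w19"); pickle.dump(p,open("w19.pkl","wb")); st(); crop(p,"c_w19",(322,310),100,4)
```

```text
t 22.47 pos [0.5003, 0.3385, 0.0152] yaw_x 33.79 q7 0.17 F [-1.7, -0.6, 4.9] M [-0.27, 0.46, 0.01] w 0.445 tilt [-0.0001, 0.0004]
```

View pics/w19.png

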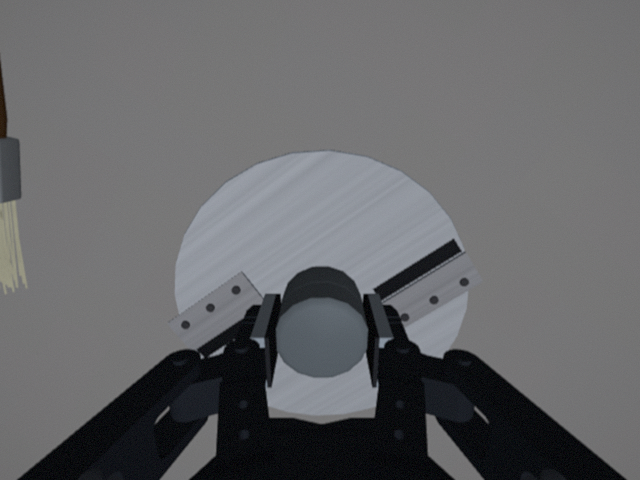

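Call:
apply_moves --moves "1 0 0 -0.05 0 0 0;1 0 0 -0.2 0 0 0;1 0 0 -0.3 0 0 0;1 0 0 -0.3 0 0 0;1 0 0 -0.3 0 0 0;1 0 0 -0.3 0 0 0;1 0 0 -0.15 0 0 0;1 0 0 0 0 0 0;1 0 0 0 0 0 0"

```text
t: 23.22
eef_pos: [0.5002, 0.3384, 0.207]
tool_rot: [-0.0, 0.957, 0.291, 0.0]
contact_force: [-1.1, 0.3, -3.9]
gripper_width: 0.449
```

Run:
```python
from h import *
import pickle
p=cam("wrist"); save(p,"w20"); pickle.dump(p,open("w20.pkl","wb")); st(); crop(p,"c_w20",(322,290),100,4); s=cam("side"); crop(s,"s20",(350,330),110,3.5); plan([.574,-.185,.21])
```

```text
t 23.27 pos [0.4993, 0.3379, 0.2055] yaw_x 33.79 q7 0.07 F [0.1, 0.7, -3.2] M [0.05, -0.01, -0.02] w 0.444 tilt [-0.0016, -0.0009]
t 23.32 pos [0.4989, 0.3377, 0.2047] yaw_x 33.79 q7 0.07 F [0.4, -0.1, -4.0] M [0.05, 0.02, -0.02] w 0.448 tilt [-0.0027, -0.0021]
total [-1.9026, 3.9678, -0.0368] rows 14 each [-0.1359, 0.2834, -0.0026]
```

View pics/c_w20.png

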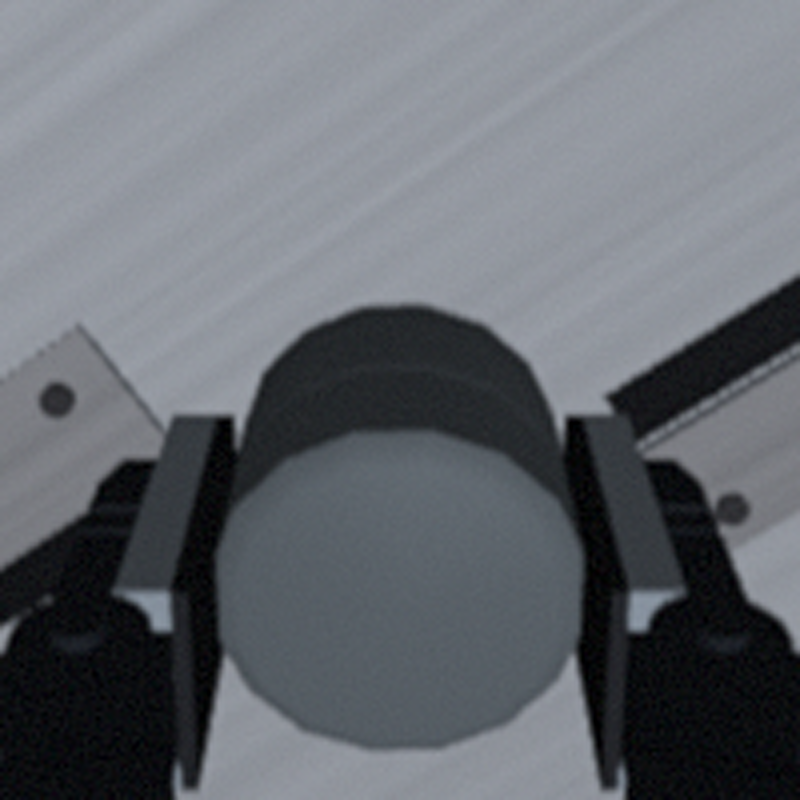

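View pics/s20.png

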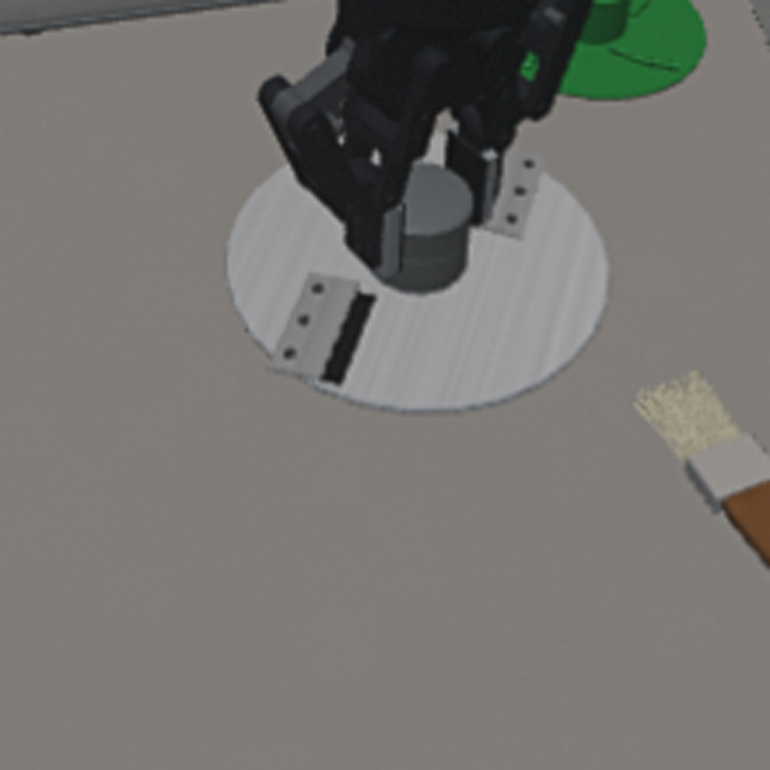

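Run:
```python
from h import *
import pickle
p=pickle.load(open("w20.pkl","rb")); p["c2w"]=np.array(p["mount"])
print("hub in tool",onz(p,[[321.9,336.9]],-.0228), onz(p,[[321.9,336.9]],-.021))
I=p["image"]; out=np.vstack([cv2.resize(I[240:340,140:280],None,fx=5,fy=5,interpolation=cv2.INTER_CUBIC)]); save(p,"a20",out)
out=cv2.resize(I[220:340,365:495],None,fx=5,fy=5,interpolation=cv2.INTER_CUBIC); save(p,"b20",out)
```

```text
hub in tool [[ 0.00014405  0.00012782 -0.0228    ]] [[ 0.00014666  0.00137536 -0.021     ]]
```

View pics/a20.png

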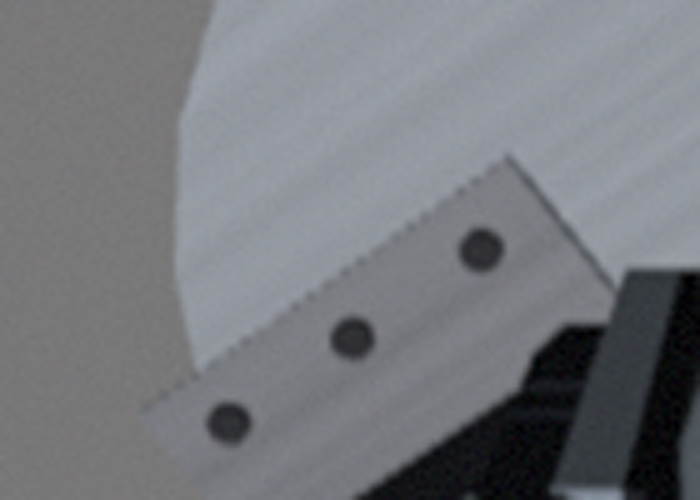

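View pics/b20.png

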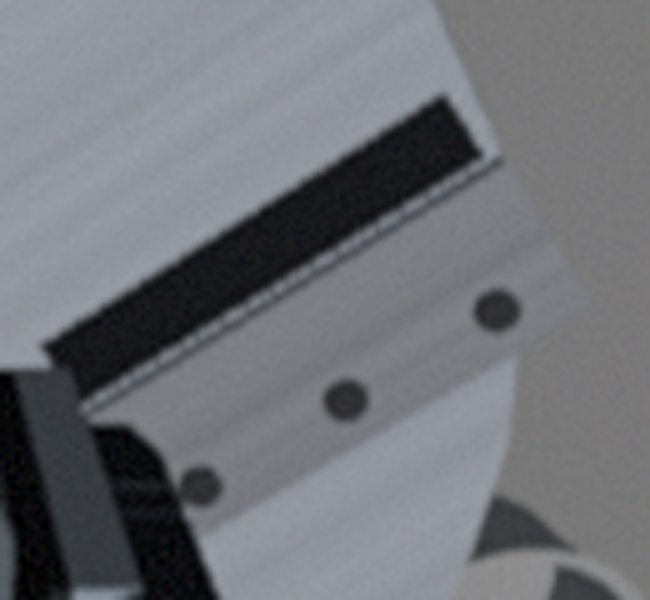

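Run:
```python
from h import *
import pickle
p=pickle.load(open("w20.pkl","rb")); p["c2w"]=np.array(p["mount"])
A=np.array([(229,423),(352,338),(481,249)]); B=np.array([(201,487),(346,401),(497,310)])
a=onz(p,[140,240]+(A+.5)/5-.5,.009); b=onz(p,[365,220]+(B+.5)/5-.5,.009)
s=onz(p,[365,220]+(np.array([(42,346),(443,97)])+.5)/5-.5,.0112)
for X in (a,b,s): d=X[-1]-X[0]; print(np.hypot(*d[:2]),np.degrees(np.arctan2(d[1],d[0]))%90)
print((a.mean(0)+b.mean(0))/2)
```

```text
0.03415857067574462 54.22510959095466
0.034169779615323324 54.19612776808903
0.04570386467616896 54.56260730077939
[2.02242917e-05 2.36661173e-03 9.00000000e-03]
```

Call:
apply_moves --moves "1 -0.136 0.283 0 0 0 0;1 -0.136 0.283 0 0 0 0;1 -0.136 0.283 0 0 0 0;1 -0.136 0.283 0 0 0 0;1 -0.136 0.283 0 0 0 0;1 -0.136 0.283 0 0 0 0;1 -0.136 0.283 0 0 0 0;1 -0.136 0.283 0 0 0 0;1 -0.136 0.283 0 0 0 0;1 -0.136 0.283 0 0 0 0;1 -0.136 0.283 0 0 0 0;1 -0.136 0.283 0 0 0 0"

```text
t: 24.32
eef_pos: [0.5626, -0.1108, 0.2044]
tool_rot: [-0.001, 0.957, 0.291, -0.002]
contact_force: [0.4, 0.6, -4.1]
gripper_width: 0.447
```

Call:
apply_moves --moves "1 -0.136 0.283 0 0 0 0;1 -0.136 0.283 0 0 0 0;1 0 0 0 0 0 -0.93;1 0 0 0 0 0 0;1 0 0 0 0 0 0;1 0 0 0 0 0 0"

```text
t: 24.82
eef_pos: [0.5741, -0.1822, 0.205]
tool_rot: [-0.001, 0.947, 0.322, -0.001]
contact_force: [-0.4, -0.0, -3.6]
gripper_width: 0.442
```

Run:
```python
from h import *
plan([.5732,-.184,.15]); cam("top"); plan([.5732,-.184,.15]); cam("top"); plan([.5732,-.184,.15])
```

```text
t 24.82 pos [0.5741, -0.1822, 0.205] yaw_x 37.52 q7 1.099 F [-0.4, -0.0, -3.6] M [0.08, -0.03, 0.02] w 0.442 tilt [-0.0028, 0.0012]
total [-0.0143, 0.009, 0.4584] rows 2 each [-0.0071, 0.0045, 0.2292]
t 24.87 pos [0.5744, -0.182, 0.2054] yaw_x 37.56 q7 1.099 F [-0.2, -0.1, -3.6] M [-0.0, -0.02, 0.03] w 0.444 tilt [-0.002, 0.0011]
total [-0.0172, 0.0082, 0.4619] rows 2 each [-0.0086, 0.0041, 0.231]
t 24.92 pos [0.5745, -0.1821, 0.2057] yaw_x 37.59 q7 1.099 F [0.3, -0.5, -2.2] M [0.0, -0.01, 0.0] w 0.44 tilt [-0.0014, 0.0009]
total [-0.0182, 0.0067, 0.4645] rows 2 each [-0.0091, 0.0034, 0.2323]
```

Call:
apply_moves --moves "1 -0.018 0.007 0.1 0 0 0;1 0 0 0.12 0 0 0;1 0 0 0.12 0 0 0;1 0 0 0.1 0 0 0;1 0 0 0 0 0 0;1 0 0 0 0 0 0;1 0 0 0 0 0 0"

```text
t: 25.5
eef_pos: [0.5738, -0.186, 0.1542]
tool_rot: [0.0, 0.947, 0.321, 0.0]
contact_force: [0.2, -0.0, -3.0]
gripper_width: 0.442
```

Run:
```python
from ov import *
plan([.5732,-.184,.129]); s=cam("side"); plan([.5732,-.184,.129])
o,T=st()
c=T[:3,3]+T[:3,:3]@[0,.0013,0]; print(c)
overlay(s,"s21",[(circ(c[0],c[1],.075,c[2]-.0152),(0,255,0)),(circ(c[0],c[1],.020,c[2]+.0228),(255,0,0)),(sq(.574,-.185,73.2,.0108,.127),(255,255,0))],(255,110),110,6)
```

```text
t 25.5 pos [0.5738, -0.186, 0.1542] yaw_x 37.5 q7 1.139 F [0.2, -0.0, -3.0] M [-0.03, -0.04, 0.01] w 0.442 tilt [0.0006, -0.0003]
total [0.0058, -0.0163, 0.2097] rows 1 each [0.0058, -0.0163, 0.2097]
t 25.55 pos [0.574, -0.1861, 0.1545] yaw_x 37.5 q7 1.138 F [1.0, -0.7, -2.5] M [-0.06, 0.02, -0.05] w 0.447 tilt [0.0014, -0.0004]
total [0.0047, -0.0182, 0.2126] rows 1 each [0.0047, -0.0182, 0.2126]
t 25.55 pos [0.574, -0.1861, 0.1545] yaw_x 37.5 q7 1.138 F [1.0, -0.7, -2.5] M [-0.06, 0.02, -0.05] w 0.447 tilt [0.0014, -0.0004]
[ 0.57483823 -0.18709337  0.15451575]
```

View pics/s21.png

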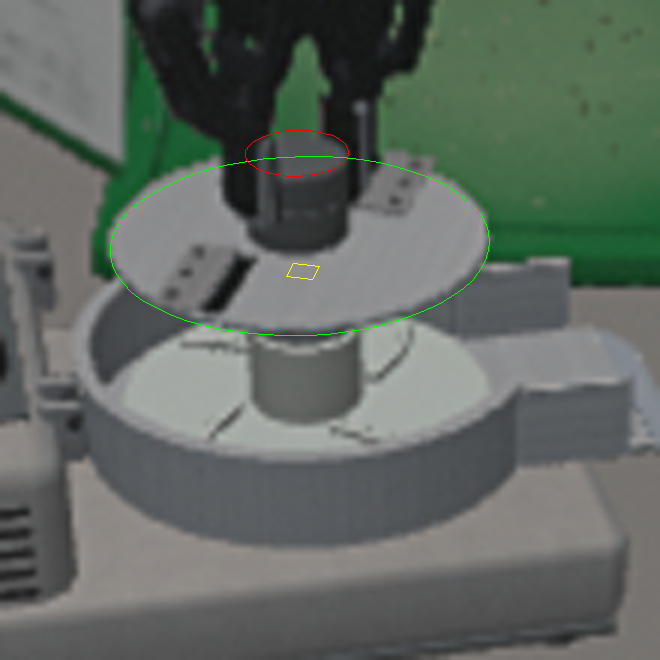

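Call:
apply_moves --moves "1 0.005 -0.016 0.05 0 0 0;1 0 0 0.02 0 0 0;1 0 0 0 0 0 0;1 0 0 0 0 0 0;1 0 0 0 0 0 0"

```text
t: 25.97
eef_pos: [0.5728, -0.184, 0.1455]
tool_rot: [0.0, 0.947, 0.321, 0.0]
contact_force: [-0.2, 1.4, -3.7]
gripper_width: 0.443
```

Run:
```python
from ov import *
plan([.5732,-.184,.129]); s=cam("side"); plan([.5732,-.184,.129]); s=cam("top"); plan([.5732,-.184,.129])
```

```text
t 25.97 pos [0.5728, -0.184, 0.1455] yaw_x 37.5 q7 1.141 F [-0.2, 1.4, -3.7] M [0.02, -0.03, 0.01] w 0.443 tilt [0.0002, -0.0001]
total [0.0026, 0.0016, 0.1372] rows 1 each [0.0026, 0.0016, 0.1372]
t 26.02 pos [0.5729, -0.184, 0.1455] yaw_x 37.49 q7 1.141 F [-0.1, -0.4, -2.9] M [0.04, 0.01, -0.02] w 0.446 tilt [0.0003, -0.0]
total [0.0023, 0.0013, 0.1378] rows 1 each [0.0023, 0.0013, 0.1378]
t 26.07 pos [0.5729, -0.1841, 0.1456] yaw_x 37.49 q7 1.141 F [-0.7, -0.1, -3.9] M [-0.04, -0.03, 0.0] w 0.443 tilt [0.0003, -0.0001]
total [0.0025, 0.0009, 0.138] rows 1 each [0.0025, 0.0009, 0.138]
```

Aligned; lowering gently onto the upper square.

Call:
apply_moves --moves "1 0 0 0.012 0 0 0;1 0 0 0.012 0 0 0;1 0 0 0.012 0 0 0;1 0 0 0.012 0 0 0;1 0 0 0 0 0 0"

```text
t: 26.48
eef_pos: [0.5725, -0.1839, 0.1392]
tool_rot: [-0.0, 0.947, 0.321, -0.0]
contact_force: [-0.2, -0.6, -3.7]
gripper_width: 0.447
```

Call:
apply_moves --moves "1 0 0 0.012 0 0 0;1 0 0 0.012 0 0 0;1 0 0 0.012 0 0 0;1 0 0 0.012 0 0 0;1 0 0 0 0 0 0"

```text
t: 26.9
eef_pos: [0.5725, -0.1839, 0.1335]
tool_rot: [-0.0, 0.947, 0.321, -0.0]
contact_force: [-0.0, -0.6, -3.0]
gripper_width: 0.449
```

Call:
apply_moves --moves "1 0 0 0.012 0 0 0;1 0 0 0.012 0 0 0;1 0 0 0.008 0 0 0;1 0 0 0 0 0 0"

```text
t: 27.23
eef_pos: [0.5726, -0.1839, 0.1297]
tool_rot: [-0.0, 0.947, 0.321, -0.0]
contact_force: [0.6, 0.2, -3.1]
gripper_width: 0.448
```

Call:
apply_moves --moves "1 0 0 0.007 0 0 0;1 0 0 0.005 0 0 0;1 0 0 0 0 0 0"

```text
t: 27.48
eef_pos: [0.5729, -0.1841, 0.1293]
tool_rot: [-0.0, 0.947, 0.321, 0.0]
contact_force: [-2.9, 0.2, 3.6]
gripper_width: 0.444
```

Call:
apply_moves --moves "-0.4 0 0 0 0 0 0;-0.4 0 0 0 0 0 0;-0.4 0 0 0 0 0 0;-0.4 0 0 0 0 0 0;-0.4 0 0 -0.1 0 0 0;-0.4 0 0 -0.3 0 0 0;-0.4 0 0 -0.3 0 0 0;-0.4 0 0 -0.3 0 0 0;-0.4 0 0 -0.15 0 0 0;-0.4 0 0 0 0 0 0;-0.4 0 0 0 0 0 0;-0.4 0 0 0 0 0 0"

```text
t: 28.48
eef_pos: [0.5723, -0.1837, 0.2662]
tool_rot: [-0.0, 0.947, 0.321, -0.0]
contact_force: [0.2, -0.0, 0.3]
gripper_width: 0.702
```

```bash
sed -i 's/^it=.*/it=[(circ(cx,cy,.075,.118),G),(circ(cx,cy,.020,.152),R_),(circ(cx,cy,.075,.131),(0,0,255))]/; s/^overlay(s.*$/overlay(s,n+"s",it,(255,120),100,6); u=proj(p,[[cx,cy,.12]])[0].astype(int)-100; overlay(p,n+"w",it,u,200,3)/' chk.py; python3 chk.py w22
```

```text
t 28.48 pos [0.5723, -0.1837, 0.2662] yaw_x 37.51 q7 1.067 F [0.2, -0.0, 0.3] M [-0.03, 0.02, -0.02] w 0.702 tilt [-0.0008, 0.0004]
```

View pics/w22sw.png

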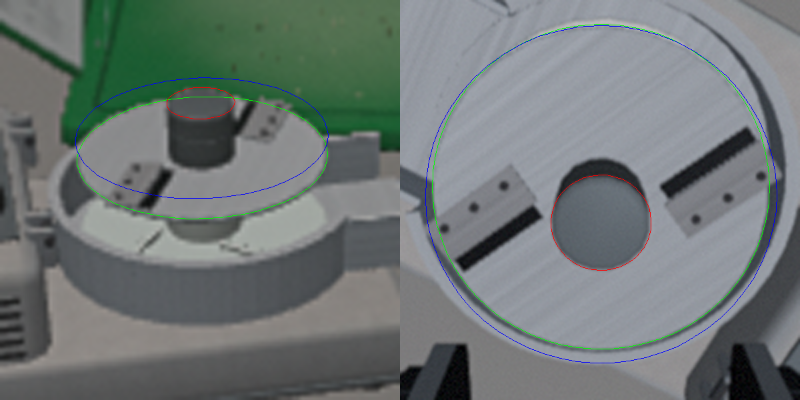

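View pics/w22.png

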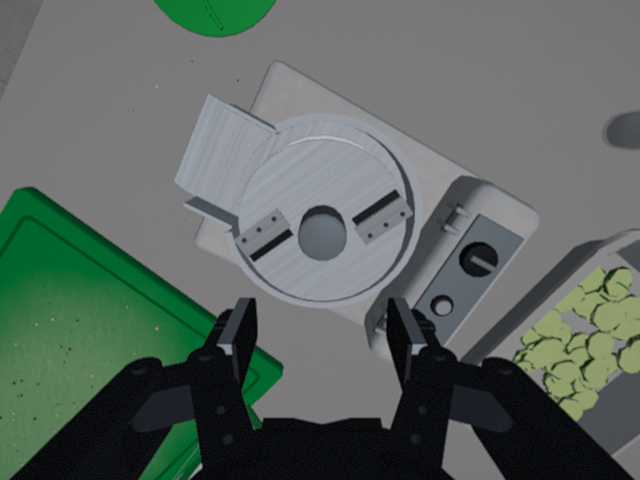

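```bash
python3 -c "
from h import *
print(bot.hand_in()); st()"
```

```text
the job is handed in; nothing more can be done
None
the job is handed in; nothing more can be done
```

The cutter is set up and the job is handed in, at about 28.5 s of the 72 s allowed. The white ejector plate, the steel spacer ring and the slicing disc went onto the spindle in that order, hub up. I turned the plate and disc to the measured angle of the squares (about 73°) before lowering them, so each dropped in without being forced. Contact readings stayed under about 10 N at the ends of the moves.

- **Plate:** contact came at the expected seat height. Its outline matched the home height in both the side and wrist pictures, not the height about 10 mm up.
- **Ring:** I felt no clear contact before letting go, so it may have dropped up to about 1 mm. The pictures afterwards showed it lying flat on the plate's hub at the right height.
- **Disc:** contact came at the expected height. Disc and hub outlines matched the home height, not the height about 13 mm up. I had assumed its hidden bore lines up with the blades, and the clean drop confirmed it.

The gripper was open and about 0.11 m above the disc hub, with no force on it, when I handed in. I left everything else on the worktop alone, including the green look-alike plate. My position measurements of the spindle differed by 1 to 3 mm between cameras and the networks, so I took values from the closer wrist views. No check failed.

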